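# Fit the crank to the tin turntable

## Robot

A 6-joint arm with a two-finger parallel gripper is mounted at the origin on a cart in front of the work surface, level with it; the furniture and walls round the work are solid. World frame = base frame: x ahead of the robot, y to its left, z up, the work surface at z = 0. Lengths are in m, angles in rad, forces in N, time in s.
With the tool pointing down it reaches from about 0.25 to 0.725 m from the base axis. Payload 9.7 kg.
Tool frame: the origin (TCP) lies at the very end of the fingers, on their centre line; the grasp point (between the pads) lies 19 mm behind it; z points along the fingers, y is the direction in which the jaws open and shut (so a half turn about z gives the same grasp; the last joint's range is limited). The gripper opens to 85 mm and grips with 20 to 120 N. Pads are 22 mm wide; open, the fingers measure 114 mm over their backs; the gripper's body (76 mm by 85 mm) begins 54 mm behind the grasp point. The pads swing forward as they close: fully open they stand 13 mm farther back than shut.
Start: joints at [-1.268, 0.087, 0.176, 1.66, 0, 1.571], TCP at [0.164, -0.525, 0.231] pointing down, gripper open.
Joint ranges: [-3.13, 3.13], [-0.85, 1.81], [-1.15, 1.24], [-2.2, 2.28], [-1.44, 1.52], [-3.14, 3.14]. Speed limits (rad/s): [2.22, 2.22, 2.57, 3.14, 3.14, 3.14].

## Interface

Orientations are given as a rotation vector (axis times angle).
In Python, from rig import monitor, viewer, workorder gives the robot as it stands. The module is installed in compiled form; this text tells all that it offers.
- The arm moves only by the shell command python3 -m handwheel 'ROWS' [OPENING]. ROWS is JSON, a list of rows, each an object with "slide": the shift along the tool's x, y, z in m, a list of three; "spin": the turn about the tool's z in degrees. A call has 1 to 12 rows; each row is the pose to reach, as a shift and turn from the pose measured when the call began, along the tool's axes at that moment; what a row does not reach only later rows make up. A row lasts 1/12 s, in which the tool goes at most 41.7 mm and 7.16 degrees, less where a joint would pass 70% of its speed; a pose out of reach is approached as far as the arm can. A call with a gripper value outside its range is refused whole. OPENING is the finger opening in m, from 0 to 0.0854, set as the call begins (- or left out, the last holds). The fingers move at their own pace and stop on an object; the grip force is fixed at half the most. Time passes only in rows, so rows that repeat a pose let the fingers close. It gives the time, the measured TCP pose, the force and the opening at its end, in the units of the state.
- monitor.observe(): the state, without advancing time (a new reading comes with each control period).
- viewer.get_image(name): name is "side" or "top" or "wrist"; returns a dict with "image" (384x512x3 uint8, blue, green, red), "K" (3x3 intrinsics, pixels), "k1" (the pictures are not rectified: a ray, as slopes to the right and down, at radius r is drawn at 1 + k1 r^2 times it, then the intrinsics apply), "R" (3x3) and "t" (3): a world point X has camera coordinates R X + t. Camera axes: x right, y down, z forward; pixel columns grow to the right and rows downward; lengths in m; the calibration is good to about 2 mm. A picture is of the moment at which its call begins. There is no depth.
- workorder.hand_in(): hands the job in, once; it reports no verdict.
The state is a dict: "t": time; "qpos": joint angles; "dq": joint speeds; "tau": joint torques, N m; "tool_pos": TCP position; "eef_rot": TCP orientation; "wrist_force": force on the tool from outside, world axes, zero at the start; "wrist_torque": the same for the moment, N m; "grip_width": finger opening in m.
Only numpy, scipy, OpenCV 4.12 (cv2) and the standard library are available. Lean on these libraries where they do the work, as an engineer would, in place of code of your own. Each camera call takes 0.05 s, during which the arm holds its last target.

## Task

The tin turntable has lost its hand crank: pick the crank up from the table, turn it so that the flat in its bore matches the flat on the sloping drive shaft, and slide it onto the shaft fully home against the shoulder. Let go and leave it there; do not disturb the gold tins, the label roll or the sample jar.

Things in the scene. Friction and masses are not known exactly. Their poses are not given: they have to be found in the camera images.
- hub_centre (a point): Centre of the hub of the loose aluminium crank (about 0.26 kg) lying flat, grip up. Hub: square block 48 x 48 x 40 mm high; this point is 20 mm above its underside. z = bore axis, up; x = the way the arm points; y across the arm. Bore right through, 31 mm across, with one flat 8.5 mm from the axis on the +x (arm) side. Hub sides are free above the 12 mm thick arm.
- hub_foot (a point): Centre of the hub's underside, on the bore axis, 20 mm below hub_centre; same axes. The arm, a bar 24 mm wide and 12 mm thick, has its underside level with this.
- crank_grip (a point): Middle of the crank's black round grip, 26 mm thick, at the arm's end, 118 mm from the bore axis along the crank's x; its top is 60 mm above the underside.
- shaft: Bare steel drive shaft; origin on its axis at the shoulder (top of a 54 mm collar) where the hub's underside must rest, 16 mm above the sloping gearbox face. z = out along the shaft, leaning 29 deg from vertical to the machine's front. 34 mm long, 28 mm across, tip chamfered 3 mm, one flat 7 mm from the axis; x = the way the flat faces; the fitted crank's x lies along it. Turns stiffly (0.5 N m).
- turner: The turntable machine, fixed to the table: base plate 170 (x) x 280 (y) mm, origin at the centre of its underside; z up, -x its front; the gearbox with the shaft stands on its -y half (the robot's right), and on its +y half a turntable disc carries a round blue tin, 126 mm across, top 108 mm above the table. A basket heaped with tins stands to its right, behind the crank.
- gold_tin_a: Closed gold tin, 66 mm across, 22 mm high, loose bystander; origin at the centre of its underside.
- gold_tin_b: A second such gold tin, bystander.
- label_roll: Roll of white labels lying flat, 83 mm across, 40 mm high, loose bystander; origin at the centre of its underside.
- sample_jar: Upright screw jar, 69 mm across, 75 mm high, loose bystander; origin at the centre of its underside.

How it is judged:
At the end, for the whole second after the job is handed in: The crank sits on the shaft, grip outward, flat to flat: hub underside within 4 mm of the shoulder and centred on it within 6 mm, axes within 8 degrees, the arm pointing the way the shaft's flat faces, and the crank is at rest and released (z of hub_foot in the frame of shaft between -0.003 and 0.004 m and distance between hub_foot and shaft below 0.006 m and angle between the z axis of hub_foot and the z axis of shaft, either way round below 0.15 rad and x of crank_grip in the frame of shaft above 0.105 m and z of hub_centre in the frame of shaft above 0.01 m and linear speed of crank below 0.02 m/s); the robot touches nothing.
It fails at once if a gold tin, the label roll or the sample jar is moved by more than 2 cm (distance of any of gold_tin_a, gold_tin_b, label_roll, sample_jar from where it was at the start of the episode above 0.02 m).
It also fails if it takes over 43 s, if anything falls off the work surface, if the arm or the gripper's body presses on something with over 40 N, if the wrist force passes 120 N, or if a joint passes its speed limit or range.

## Working session

There is one attempt and no reset: what is moved stays moved. The work goes in short steps, Python scripts to look and compute and a shell command to move; the robot and the scene stay as the last step left them, time stands still between calls to the robot, and variables do not carry over. Pictures are saved under pics/ and viewed, and the job is handed in when it is done.

```bash
ls; mkdir -p pics; cat > h.py <<'E'
from rig import monitor, viewer, workorder
import numpy as np, cv2
from scipy.spatial.transform import Rotation as Rn
def cap(name,fn):
    d=viewer.get_image(name); cv2.imwrite('pics/'+fn+'.png',d['image'])
    np.savez('pics/'+fn+'.npz',**{k:np.array(d[k]) for k in('image','K','k1','R','t')}); return d
def load(fn): return dict(np.load('pics/'+fn+'.npz'))
def ray(d,u,v):
    K=d['K'];k1=float(d['k1'])
    xd=np.array([(u-K[0,2])/K[0,0],(v-K[1,2])/K[1,1]]);x=xd.copy()
    for _ in range(30): x=xd/(1+k1*(x@x))
    r=d['R'].T@np.array([x[0],x[1],1.]); return -d['R'].T@d['t'], r/np.linalg.norm(r)
def plane(d,u,v,z):
    o,r=ray(d,u,v); return o+r*(z-o[2])/r[2]
def proj(d,X):
    c=d['R']@np.array(X,float)+d['t'];x=c[:2]/c[2];x=x*(1+float(d['k1'])*(x@x))
    return np.array([d['K'][0,0]*x[0]+d['K'][0,2],d['K'][1,1]*x[1]+d['K'][1,2]])
def tri(obs):
    A=np.zeros((3,3));b=np.zeros(3)
    for d,u,v in obs:
        o,r=ray(d,u,v);P=np.eye(3)-np.outer(r,r);A+=P;b+=P@o
    X=np.linalg.solve(A,b); return X,[np.round(proj(d,X)-[u,v],1) for d,u,v in obs]
E
python3 - <<'E'
from h import *
np.set_printoptions(precision=4,suppress=True)
s=monitor.observe();print(s)
print(Rn.from_rotvec(s['eef_rot']).as_matrix())
for n in('side','top','wrist'):
    d=cap(n,n+'0');print(n,d['K'],d['k1'],-d['R'].T@d['t'],d['R'])
E
```

```text
pics
{'t': 0.0, 'qpos': array([-1.268 ,  0.0875,  0.1751,  1.6598,  0.    ,  1.5708]), 'dq': array([-0.001 , -0.0005,  0.0003, -0.0005, -0.0007, -0.0001]), 'tau': array([  0.0004, -52.0387,  46.4804,   0.0162,   0.0001,  -0.    ]), 'tool_pos': array([ 0.1639, -0.5248,  0.2306]), 'eef_rot': array([-3.1043, -0.4736,  0.0003]), 'wrist_force': array([ 1.1929, -0.5785,  0.4144]), 'wrist_torque': array([ 0.007 ,  0.009 , -0.0137]), 'grip_width': 0.0853057173760282}
[[ 0.9545  0.2982 -0.0004]
 [ 0.2982 -0.9545  0.0013]
 [ 0.     -0.0014 -1.    ]]
side [[482.0112   0.     258.6795]
 [  0.     482.0112 192.7639]
 [  0.       0.       1.    ]] -0.015147057885433099 [ 0.4613 -1.2072  0.9511] [[ 0.9992 -0.0341  0.0189]
 [-0.0065 -0.6247 -0.7809]
 [ 0.0384  0.7801 -0.6244]]
top [[362.4444   0.     259.8063]
 [  0.     362.4444 196.5541]
 [  0.       0.       1.    ]] -0.05285550875329134 [ 0.4265 -0.1364  1.4816] [[ 0.0206 -0.9998 -0.0055]
 [-0.9967 -0.0201 -0.0791]
 [ 0.079   0.0071 -0.9968]]
wrist [[278.7448   0.     256.3888]
 [  0.     278.7448 195.2291]
 [  0.       0.       1.    ]] -0.01305484060886539 [ 0.2373 -0.5034  0.3728] [[ 0.2978 -0.9546 -0.0029]
 [-0.9114 -0.2852  0.2966]
 [-0.284  -0.0857 -0.955 ]]
```

View pics/side0.png

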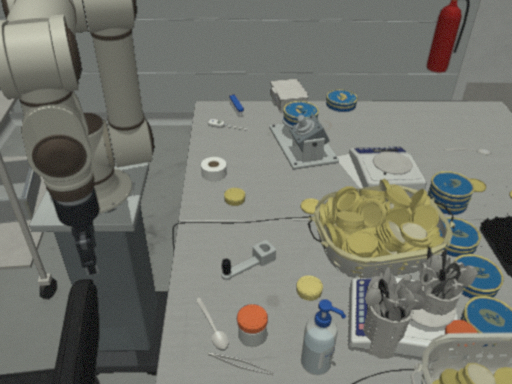

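View pics/top0.png

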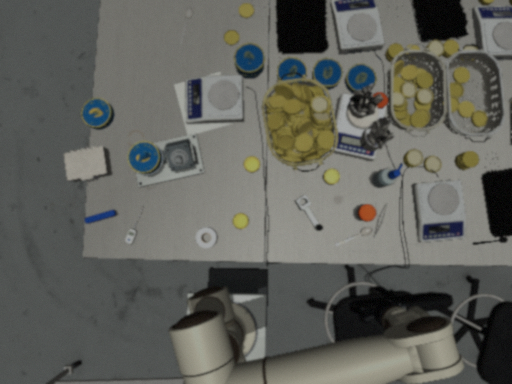

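View pics/wrist0.png

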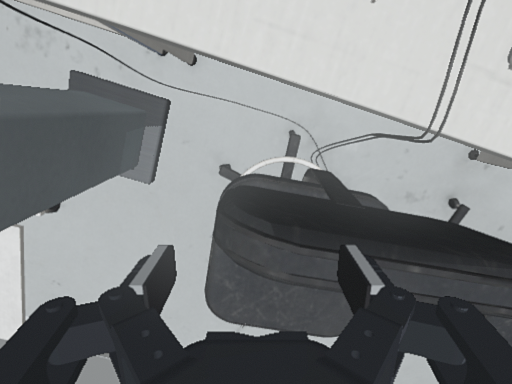

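```bash
python3 - <<'E'
import cv2,numpy as np
s=cv2.imread('pics/side0.png');t=cv2.imread('pics/top0.png')
a=cv2.resize(s[95:175,255:355],None,fx=4,fy=4,interpolation=cv2.INTER_CUBIC)
b=cv2.resize(s[225:285,205:285],(400,300),interpolation=cv2.INTER_CUBIC)
c=cv2.resize(t[130:190,120:210],(400,267),interpolation=cv2.INTER_CUBIC)
e=cv2.resize(t[185:235,285:360],(400,267),interpolation=cv2.INTER_CUBIC)
o=np.zeros((600,800,3),np.uint8);o[:320,:400]=a;o[:300,400:]=b;o[320:587,:400]=c;o[320:587,400:]=e
cv2.imwrite('pics/z0.png',o)
E
```

```text
(no output)
```

View pics/z0.png

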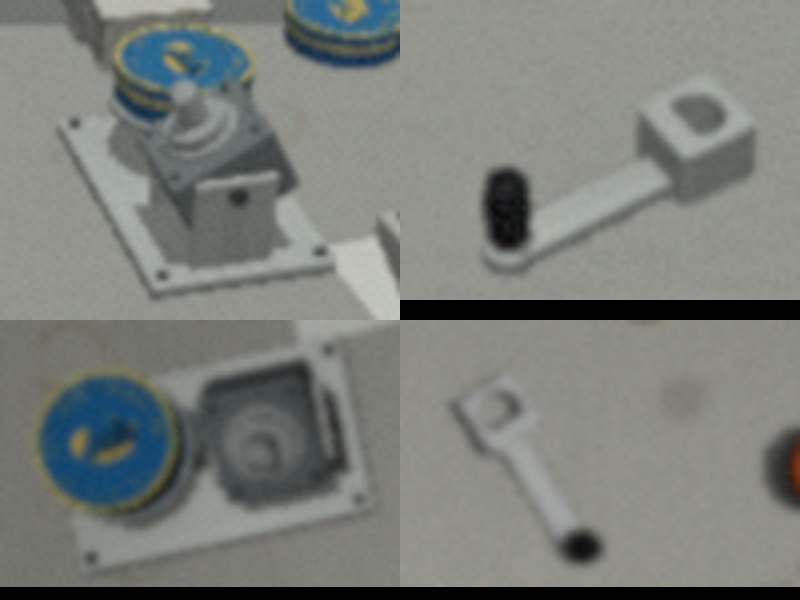

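```bash
python3 - <<'E'
from h import *
np.set_printoptions(precision=4,suppress=True)
S=load('side0');T=load('top0')
# grip black mask centroid (top view, top z~.06)
for nm,d,(r0,r1,c0,c1) in(('top',T,(215,240,305,335)),('side',S,(250,285,210,240))):
    im=d['image'][r0:r1,c0:c1].max(2);m=im<60
    ys,xs=np.nonzero(m);print(nm,'grip',xs.mean()+c0,ys.mean()+r0,len(xs),ys.min()+r0,ys.max()+r0)
# from zoom pixel estimates
zb=lambda x,y:(205+(x-400)/5-.4,225+y/5-.4)
zt=lambda x,y:(285+(x-400)*75/400-.4,185+(y-320)*50/267-.4)
za=lambda x,y:(255+x/4-.4,95+y/4-.4)
zc=lambda x,y:(120+x*90/400-.4,130+(y-320)*60/267-.4)
print('hub top corners side',[plane(S,*zb(*p),.04) for p in[(638,116),(703,77),(755,128),(688,168)]])
print('hub top corners top',[plane(T,*zt(*p),.04) for p in[(456,406),(503,375),(538,415),(491,450)]])
print('bore top',plane(T,*zt(497,410),.04),'bore side',plane(S,*zb(699,115),.04))
print('grip top view',plane(T,*zt(582,545),.055),'side grip top',plane(S,*zb(507,177),.06))
print('plate screws side(z~.01):',[plane(S,*za(*p),.01) for p in[(74,124),(162,275),(320,251)]])
print('plate screws top:',[plane(T,*zc(*p),.01) for p in[(92,557),(360,498),(328,350)]])
X,e=tri([(S,*za(183,88)),(T,*zc(262,453))]);print('tip',X,e)
X,e=tri([(S,*za(203,124)),(T,*zc(262,440))]);print('collar',X,e)
E
```

```text
top grip 318.6666666666667 227.125 24 225 229
side grip 225.85849056603774 266.39622641509436 106 259 274
hub top corners side [array([ 0.4922, -0.3019,  0.04  ]), array([ 0.528, -0.273,  0.04 ]), array([ 0.5537, -0.3117,  0.04  ]), array([ 0.5172, -0.34  ,  0.04  ])]
hub top corners top [array([ 0.527 , -0.2672,  0.04  ]), array([ 0.551 , -0.3021,  0.04  ]), array([ 0.5215, -0.3286,  0.04  ]), array([ 0.4947, -0.2938,  0.04  ])]
bore top [ 0.5247 -0.2979  0.04  ] bore side [ 0.5246 -0.3017  0.04  ]
grip top view [ 0.4254 -0.3601  0.055 ] side grip top [ 0.4246 -0.3638  0.06  ]
plate screws side(z~.01): [array([0.5878, 0.3757, 0.01  ]), array([0.6483, 0.1271, 0.01  ]), array([0.7889, 0.1622, 0.01  ])]
plate screws top: [array([0.5898, 0.3671, 0.01  ]), array([0.6493, 0.1195, 0.01  ]), array([0.7879, 0.1544, 0.01  ])]
tip [0.6613 0.1761 0.1627] [array([ 0.4, -0. ]), array([-0. ,  0.3])]
collar [0.6809 0.1861 0.1226] [array([ 0., -0.]), array([-0.,  0.])]
```

```bash
python3 -m handwheel '[{"slide":[0.544,-0.532,-0.03],"spin":0},{"slide":[0.544,-0.532,-0.03],"spin":0},{"slide":[0.544,-0.532,-0.03],"spin":0},{"slide":[0.544,-0.532,-0.03],"spin":0},{"slide":[0.544,-0.532,-0.03],"spin":0},{"slide":[0.544,-0.532,-0.03],"spin":0},{"slide":[0.544,-0.532,-0.03],"spin":0},{"slide":[0.544,-0.532,-0.03],"spin":0},{"slide":[0.544,-0.532,-0.03],"spin":0},{"slide":[0.544,-0.532,-0.03],"spin":0},{"slide":[0.544,-0.532,-0.03],"spin":0},{"slide":[0.544,-0.532,-0.03],"spin":0}]'
```

```text
t: 1.15
tool_pos: [0.4011, -0.0829, 0.2512]
eef_rot: [-3.105, -0.474, -0.001]
wrist_force: [0.6, -0.7, 1.1]
grip_width: 0.0856
```

```bash
python3 -m handwheel '[{"slide":[0.186,-0.181,-0.01],"spin":0},{"slide":[0.186,-0.181,-0.01],"spin":0},{"slide":[0.186,-0.181,-0.01],"spin":0},{"slide":[0.186,-0.181,-0.01],"spin":0},{"slide":[0.186,-0.181,-0.01],"spin":0},{"slide":[0.186,-0.181,-0.01],"spin":0},{"slide":[0.186,-0.181,-0.01],"spin":0},{"slide":[0.186,-0.181,-0.01],"spin":0}]'; python3 - <<'E'
from h import *
d=cap('wrist','w1'); 
print(proj(d,[.661,.176,.163]),proj(d,[.677,.18,.133]),monitor.observe()['tool_pos'])
im=cv2.resize(d['image'],None,fx=1.5,fy=1.5,interpolation=cv2.INTER_CUBIC);cv2.imwrite('pics/w1b.png',im)
E
```

```text
t: 1.82
tool_pos: [0.5254, 0.1479, 0.2599]
eef_rot: [-3.104, -0.479, 0.003]
wrist_force: [0.3, -1.3, 0.3]
grip_width: 0.0857
[273.99802755  23.91248152] [273.48483512  12.16578605] [0.52465597 0.14624293 0.26036202]
```

View pics/w1b.png

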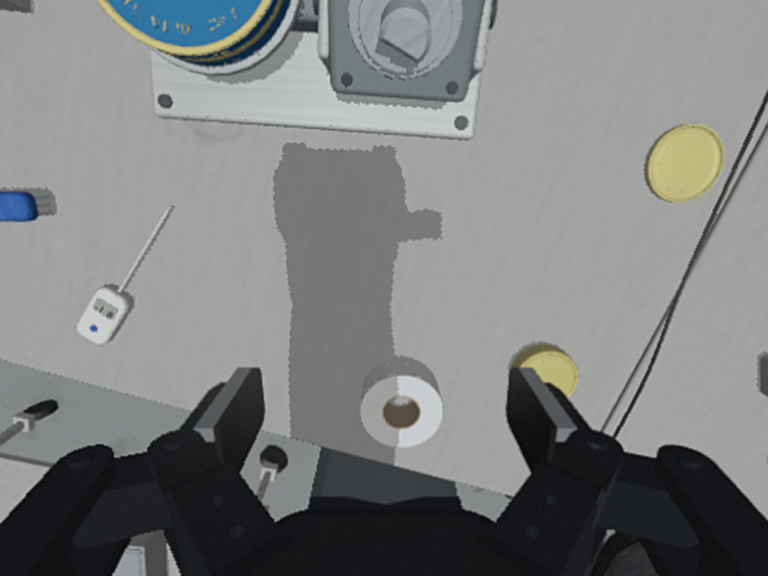

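```bash
python3 -m handwheel '[{"slide":[0.04,0,0],"spin":0},{"slide":[0.05,0,0],"spin":0},{"slide":[0.05,0,0],"spin":0}]'; python3 - <<'E'
from h import *
d=cap('wrist','w2'); 
u,v=proj(d,[.661,.176,.163]);print(u,v,monitor.observe()['tool_pos'])
x0,y0=int(u)-60,max(0,int(v)-50);print(x0,y0)
im=cv2.resize(d['image'][y0:y0+90,x0:x0+120],None,fx=6,fy=6,interpolation=cv2.INTER_CUBIC);cv2.imwrite('pics/w2b.png',im)
E
```

```text
t: 2.12
tool_pos: [0.5733, 0.1602, 0.2586]
eef_rot: [3.105, 0.475, -0.006]
wrist_force: [0.5, -0.3, 0.1]
grip_width: 0.085
269.3158209059989 92.6577669969049 [0.57234765 0.1599269  0.25956973]
209 42
```

View pics/w2b.png

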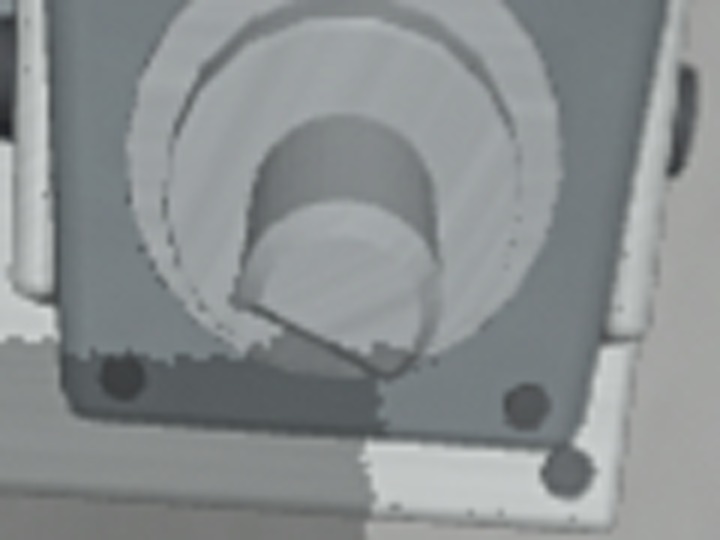

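```bash
python3 - <<'E'
from h import *
np.set_printoptions(precision=4,suppress=True)
from scipy.optimize import least_squares
S=load('side0');T=load('top0');W=load('w2');W1=load('w1')
print('q',np.degrees(monitor.observe()['qpos']), monitor.observe()['tool_pos'])
# plate yaw from wrist views: screw holes in w1b (x1.5): front-left (165,101), front-right (461,123)
z=.012
a=plane(W1,165/1.5-.3,101/1.5-.3,z);b=plane(W1,461/1.5-.3,123/1.5-.3,z);print(a,b,np.linalg.norm(a-b))
y=(a-b)/np.linalg.norm(a-b);print('yaw',np.degrees(np.arctan2(-y[0],y[1])))
yaw=np.arctan2(-y[0],y[1]); xm=np.array([np.cos(yaw),np.sin(yaw),0]);ym=np.array([-xm[1],xm[0],0])
zs=-np.sin(np.radians(29))*xm+np.array([0,0,np.cos(np.radians(29))])
zw=lambda x,y:(209+x/6-.4,42+y/6-.4)
za=lambda x,y:(255+x/4-.4,95+y/4-.4)
zc=lambda x,y:(120+x*90/400-.4,130+(y-320)*60/267-.4)
obs=[(W,zw(343,297),.0315,1),(W,zw(345,188),0,1),(S,za(183,88),.033,1),(S,za(203,124),0,1),(T,zc(262,453),.033,1),(T,zc(262,440),0,1)]
f=lambda O:np.concatenate([(proj(d,O+h*zs)-np.array(p))*w for d,p,h,w in obs])
r=least_squares(f,[.677,.18,.133]);print('O',r.x,f(r.x).round(1))
O=r.x
def onpl(d,u,v,h):
    o,q=ray(d,u,v); return o+q*(((O+h*zs)-o)@zs)/(q@zs)
for h in(.031,.034):
    p1=onpl(W,*zw(240,303),h);p2=onpl(W,*zw(393,375),h);c=onpl(W,*zw(343,297),h)
    t=(p2-p1)/np.linalg.norm(p2-p1); n=np.cross(t,zs); 
    if n@(p1-c)<0:n=-n
    print('chord len',np.linalg.norm(p2-p1),'dist',n@(p1-c),'n',n,'psi',np.degrees(np.arctan2(n@ym,n@np.cross(ym,zs)*-1)))
    # dist from axis
    print('dist from O axis',n@(p1-O), 'width',np.linalg.norm(onpl(W,*zw(243,290),h)-onpl(W,*zw(440,290),h)))
# collar
for p in[(170,190),(520,190),(345,15),(345,360)]:
    q=onpl(W,*zw(*p),0)-O;print(q, np.linalg.norm(q))
E
```

```text
q [ 15.6028  12.2734  21.4493  99.3677   0.0182 178.1998] [0.5723 0.1599 0.2596]
[0.5906 0.3666 0.012 ] [0.6501 0.1178 0.012 ] 0.2558848434632823
yaw 13.449737910234171
O [0.6773 0.1828 0.129 ] [ 0.1 -1.1  0.1  0.9  0.3  0.8 -0.8 -1.2 -0.5  0.4  0.4  0.6]
chord len 0.02396223082429043 dist 0.007146809591962242 n [-0.8754  0.1798 -0.4488] psi 22.237669660916414
dist from O axis 0.008232585763549093 width 0.027007437350013663
chord len 0.02363651483105332 dist 0.007049663787725905 n [-0.8754  0.1798 -0.4488] psi 22.237669660916374
dist from O axis 0.0068221969124832626 width 0.026640328196206
[-0.0074  0.0254 -0.0007] 0.026410139120354566
[ 0.0081 -0.0247  0.0012] 0.025986829778568015
[0.0206 0.0072 0.012 ] 0.024857214258602604
[-0.0223 -0.0075 -0.013 ] 0.02686621404376104
```

```bash
cat > geo.py <<'E'
from h import *
from scipy.optimize import least_squares
O=np.array([.6773,.1828,.129]);yaw=np.radians(13.45)
xm=np.array([np.cos(yaw),np.sin(yaw),0]);ym=np.array([-xm[1],xm[0],0])
t=np.radians(29);zs=-np.sin(t)*xm+np.array([0,0,np.cos(t)])
dn=np.cross(ym,zs)*-1   # downhill in shaft plane
psi=np.radians(22.2);xs=np.cos(psi)*dn+np.sin(psi)*ym;ys=np.cross(zs,xs)
Rt=np.c_[xs,ys,zs]
def best(toolyaw):
    j=np.array([-np.sin(toolyaw),np.cos(toolyaw),0])
    f=lambda p:(Rn.from_rotvec(j*p[0])*Rn.from_euler('z',p[1])).as_matrix()
    r=least_squares(lambda p:(f(p)-Rt).ravel(),[-.5,np.radians(168)])
    M=f(r.x); return r.x,M,(Rn.from_matrix(M.T@Rt)).magnitude()
E
python3 - <<'E'
from geo import *
np.set_printoptions(precision=4,suppress=True)
print(Rt)
for y in(13.4,20,22.5):
    p,M,e=best(np.radians(y));print(y,np.degrees(p),np.degrees(e),'axis err',np.degrees(np.arccos(M[:,2]@zs)),'crank az-toolyaw',np.degrees(p[1])-y)
print('grasp pt',O+.118*xs+.044*zs,'TCP z-.019')
s=monitor.observe();print(s['tool_pos'])
M=Rn.from_rotvec(s['eef_rot']).as_matrix()
tgt=np.array([.425-.05,-.362-.03,.16]);print('slide',M.T@(tgt-s['tool_pos']),s['t'])
E
```

```text
[[-0.8755 -0.106  -0.4715]
 [ 0.1791 -0.9773 -0.1128]
 [-0.4489 -0.1832  0.8746]]
13.4 [-29.     171.2437] 0.024240478658769132 axis err 0.024240478638112555 crank az-toolyaw 157.8437309879065
20 [-28.8412 172.0654] 3.170208172409224 axis err 3.1702081724081177 crank az-toolyaw 152.06537736512882
22.5 [-28.6967 172.3692] 4.3735517898039795 axis err 4.37355178979413 crank az-toolyaw 149.86923349484243
grasp pt [0.5532 0.199  0.1145] TCP z-.019
[0.5723 0.1599 0.2596]
slide [-0.3531  0.4677  0.1006] 2.1667
```

```bash
python3 -m handwheel '[{"slide":[-0.297,0.454,0.09],"spin":-44.6},{"slide":[-0.297,0.454,0.09],"spin":-44.6},{"slide":[-0.297,0.454,0.09],"spin":-44.6},{"slide":[-0.297,0.454,0.09],"spin":-44.6},{"slide":[-0.297,0.454,0.09],"spin":-44.6},{"slide":[-0.297,0.454,0.09],"spin":-44.6},{"slide":[-0.297,0.454,0.09],"spin":-44.6},{"slide":[-0.297,0.454,0.09],"spin":-44.6},{"slide":[-0.297,0.454,0.09],"spin":-44.6},{"slide":[-0.297,0.454,0.09],"spin":-44.6},{"slide":[-0.297,0.454,0.09],"spin":-44.6},{"slide":[-0.297,0.454,0.09],"spin":-44.6}]'; python3 - <<'E'
from h import *
s=monitor.observe();M=Rn.from_rotvec(s['eef_rot']).as_matrix()
print(s['tool_pos'],np.degrees(np.arctan2(M[1,0],M[0,0])),M.T@(np.array([.425,-.362,.17])-s['tool_pos']))
E
```

```text
t: 3.17
tool_pos: [0.4397, -0.3012, 0.1823]
eef_rot: [2.693, 1.616, -0.004]
wrist_force: [0.6, -0.0, 0.5]
grip_width: 0.0854
[ 0.43971229 -0.30117204  0.18230665] 61.93279599942679 [-0.06056758  0.01564529  0.01243942]
```

```bash
python3 -m handwheel '[{"slide":[-0.06,0.015,0.012],"spin":0},{"slide":[-0.06,0.015,0.012],"spin":0},{"slide":[-0.06,0.015,0.012],"spin":0}]'; python3 - <<'E'
from h import *
d=cap('wrist','w3'); print(proj(d,[.4247,-.362,.06]),proj(d,[.525,-.3,.04]),monitor.observe()['tool_pos'])
cv2.imwrite('pics/w3b.png',cv2.resize(d['image'],None,fx=1.5,fy=1.5,interpolation=cv2.INTER_CUBIC))
E
```

```text
t: 3.42
tool_pos: [0.4211, -0.3648, 0.1701]
eef_rot: [2.697, 1.608, -0.005]
wrist_force: [0.2, -0.4, 0.8]
grip_width: 0.0855
[257.37047357 187.94096798] [322.65821806  72.69919318] [ 0.4219792  -0.36294189  0.17063642]
```

View pics/w3b.png

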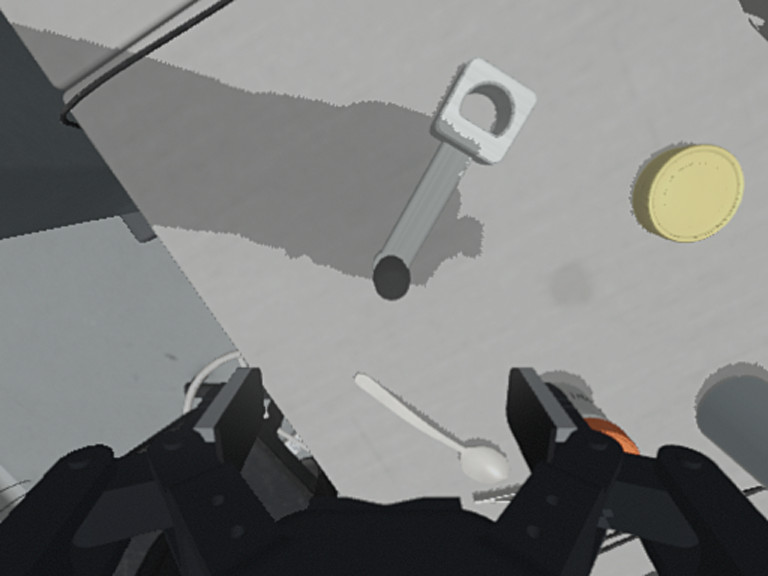

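```bash
python3 - <<'E'
from h import *
np.set_printoptions(precision=4,suppress=True)
d=load('w3');T=load('top0')
q=lambda x,y:(x/1.5-.17,y/1.5-.17)
im=d['image'];m=(im.max(2)<70).astype(np.uint8);m[:160]=0;m[205:]=0;m[:,:235]=0;m[:,290:]=0
n,l,st,c=cv2.connectedComponentsWithStats(m);k=1+np.argmax(st[1:,4]);print(st[k],c[k])
g=plane(d,*c[k],.06);print('grip top',g)
C=[plane(d,*q(*p),.04) for p in[(476,58),(537,100),(494,160),(433,124)]]
hc=np.mean(C,0);print('hub',hc,[np.linalg.norm(C[i]-C[(i+1)%4]) for i in range(4)])
v=g-hc;print(np.linalg.norm(v[:2]),'az',np.degrees(np.arctan2(v[1],v[0])))
for a,b in((0,1),(3,2),(0,3),(1,2)):
    w=C[b]-C[a];print('edge az',np.degrees(np.arctan2(w[1],w[0])))
print('jar',plane(T,367,212,.075))
s=monitor.observe();M=Rn.from_rotvec(s['eef_rot']).as_matrix()
print('yaw',np.degrees(np.arctan2(M[1,0],M[0,0])),'slide',M.T@(np.r_[g[:2],.025]-s['tool_pos']))
E
```

```text
[249 171  24  28 531] [260.5311 184.7232]
grip top [ 0.4288 -0.3607  0.06  ]
hub [ 0.5249 -0.3012  0.04  ] [np.float64(0.04399476857308294), np.float64(0.04139633539598839), np.float64(0.04381240001339687), np.float64(0.04310410810804134)]
0.11300945980432306 az -148.2837866961481
edge az -58.99003951755086
edge az -56.736856346927595
edge az -151.9750546540224
edge az -152.39809838293493
jar [ 0.4862 -0.5449  0.075 ]
yaw 61.66248631123138 slide [0.0056 0.005  0.1456]
```

```bash
python3 -m handwheel '[{"slide":[0.003,0.003,0.1],"spin":0},{"slide":[0.003,0.003,0.12],"spin":0},{"slide":[0.003,0.003,0.13],"spin":0},{"slide":[0.003,0.003,0.143],"spin":0},{"slide":[0.003,0.003,0.145],"spin":0},{"slide":[0.003,0.003,0.145],"spin":0}]'; python3 -m handwheel '[{"slide":[0,0,0],"spin":0},{"slide":[0,0,0],"spin":0},{"slide":[0,0,0],"spin":0},{"slide":[0,0,0],"spin":0},{"slide":[0,0,0],"spin":0},{"slide":[0,0,0],"spin":0},{"slide":[0,0,0],"spin":0}]' 0.0
```

```text
t: 3.97
tool_pos: [0.4251, -0.361, 0.0261]
eef_rot: [-2.697, -1.611, 0.004]
wrist_force: [0.4, -0.6, -0.2]
grip_width: 0.0856
t: 4.55
tool_pos: [0.4256, -0.3613, 0.0273]
eef_rot: [2.696, 1.61, -0.003]
wrist_force: [-0.5, 1.8, 7.3]
grip_width: 0.0227
```

```bash
python3 -m handwheel '[{"slide":[0,0,-0.01],"spin":0},{"slide":[0,0,-0.03],"spin":0},{"slide":[0,0,-0.04],"spin":0},{"slide":[0,0,-0.04],"spin":0}]'; python3 - <<'E'
from h import *
d=cap('wrist','w4'); s=cap('side','s4')
o=np.zeros((384,1024,3),np.uint8);o[:,:512]=d['image'];o[:,512:]=cv2.resize(s['image'][200:296,190:318],(512,384),interpolation=cv2.INTER_CUBIC)
cv2.imwrite('pics/w4b.png',cv2.resize(o,(800,300)))
print(monitor.observe()['wrist_force'],monitor.observe()['wrist_torque'])
E
```

```text
t: 4.88
tool_pos: [0.4267, -0.3622, 0.0702]
eef_rot: [2.693, 1.608, -0.001]
wrist_force: [0.6, -0.8, -1.6]
grip_width: 0.023
[-0.00584129  0.22979512 -3.46033374] [-0.11827202  0.23471483  0.0194779 ]
```

View pics/w4b.png

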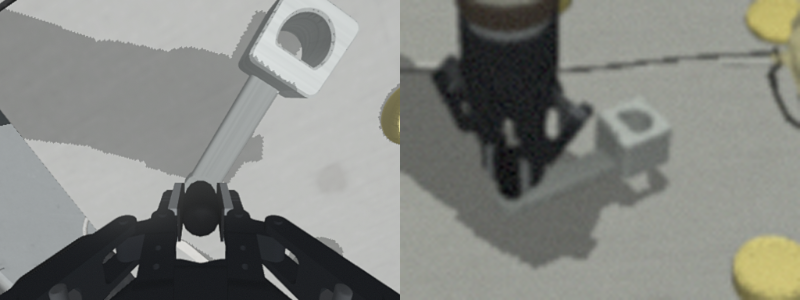

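```bash
python3 - <<'E'
from h import *
d=load('w4')
cv2.imwrite('pics/w4c.png',cv2.resize(d['image'][:200,256:512],(768,600),interpolation=cv2.INTER_CUBIC))
E
```

```text
(no output)
```

View pics/w4c.png

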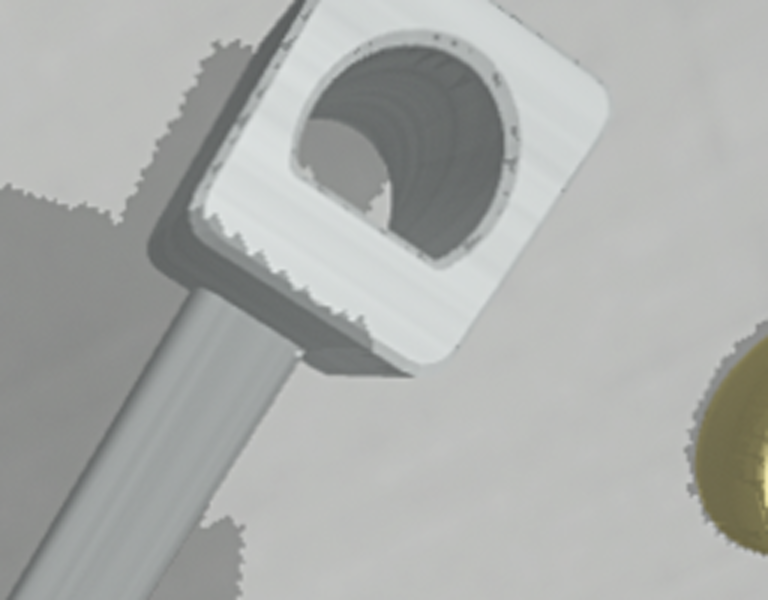

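```bash
python3 - <<'E'
from geo import *
np.set_printoptions(precision=4,suppress=True)
d=load('w4')
q=lambda x,y:(256+x/3-.33,y/3-.33)
tp=np.array([.4267,-.3622,.0702]);M=Rn.from_rotvec([2.693,1.608,-.001]).as_matrix()
for z in(.083,):
    P=np.array([plane(d,*q(*p),z)[:2] for p in[(297,140),(325,93),(370,55),(410,42),(460,52),(495,90),(512,150),(495,215),(460,252)]])
    r=least_squares(lambda c:np.linalg.norm(P-c[:2],axis=1)-c[2],[.525,-.3,.0155]);print('bore',r.x,r.fun*1000)
    f=[plane(d,*q(*p),z) for p in[(298,172),(437,265),(195,212),(425,367),(195,205),(310,0)]]
    for a,b in((0,1),(2,3),(4,5)):
        w=f[b]-f[a];print('az',np.degrees(np.arctan2(w[1],w[0])))
    n=f[1]-f[0];n/=np.linalg.norm(n);c=np.r_[r.x[:2],z];print('flat dist',np.linalg.norm((c-f[0])-((c-f[0])@n)*n))
    print('bore in tool',M.T@(c-tp), 'dist',np.linalg.norm(c[:2]-tp[:2]),'az',np.degrees(np.arctan2(*(c-tp)[1::-1])),'toolyaw',np.degrees(np.arctan2(M[1,0],M[0,0])))
E
```

```text
bore [ 0.5234 -0.3037  0.0153] [ 0.2843 -0.2547 -0.1411  0.1175  0.1488 -0.2254  0.0862  0.2585 -0.2742]
az -57.87469077147437
az -58.93246762425381
az 33.17183811804461
flat dist 0.007932837256035248
bore in tool [ 0.0973  0.0575 -0.0129] dist 0.11302467071121756 az 31.14291598559136 toolyaw 61.682795124386125
```

```bash
python3 -m handwheel '[{"slide":[0,0,-0.035],"spin":0},{"slide":[0.01,-0.003,-0.075],"spin":4},{"slide":[0.03,-0.01,-0.11],"spin":10},{"slide":[0.055,-0.02,-0.135],"spin":16},{"slide":[0.09,-0.028,-0.15],"spin":22},{"slide":[0.125,-0.038,-0.155],"spin":28},{"slide":[0.16,-0.048,-0.155],"spin":33},{"slide":[0.2,-0.058,-0.155],"spin":36},{"slide":[0.24,-0.07,-0.155],"spin":39.2},{"slide":[0.28,-0.081,-0.155],"spin":39.2},{"slide":[0.32,-0.093,-0.155],"spin":39.2},{"slide":[0.36,-0.105,-0.155],"spin":39.2}]'; python3 - <<'E'
from geo import *
s=monitor.observe();M=Rn.from_rotvec(s['eef_rot']).as_matrix()
print(s['tool_pos'],np.degrees(np.arctan2(M[1,0],M[0,0])),np.degrees(s['qpos']),M.T@(np.array([.5464,.195,.225])-s['tool_pos']))
E
```

```text
t: 5.98
tool_pos: [0.5038, 0.0076, 0.2201]
eef_rot: [3.079, 0.612, -0.004]
wrist_force: [1.9, -1.4, -2.9]
grip_width: 0.0231
[0.50384072 0.00761311 0.22013836] 22.46942284784965 [ 9.46099198e-01 -1.42617217e+00  2.26963057e+00  9.38346803e+01
 -1.42182464e-01  1.58476720e+02] [ 0.11092985 -0.15688785 -0.00543545]
```

```bash
python3 -m handwheel '[{"slide":[0.025,-0.035,-0.003],"spin":0},{"slide":[0.05,-0.07,-0.005],"spin":0},{"slide":[0.07,-0.1,-0.005],"spin":0},{"slide":[0.09,-0.13,-0.005],"spin":0},{"slide":[0.104,-0.148,-0.005],"spin":0},{"slide":[0.111,-0.157,-0.005],"spin":0},{"slide":[0.111,-0.157,-0.005],"spin":0}]'; python3 - <<'E'
from geo import *
d=cap('wrist','w5');s=cap('side','s5');st=monitor.observe();M=Rn.from_rotvec(st['eef_rot']).as_matrix()
print(st['tool_pos'],np.degrees(np.arctan2(M[1,0],M[0,0])))
cv2.imwrite('pics/w5b.png',cv2.resize(d['image'][:200,156:412],(768,600),interpolation=cv2.INTER_CUBIC))
cv2.imwrite('pics/s5b.png',cv2.resize(s['image'][75:175,230:350],(720,600),interpolation=cv2.INTER_CUBIC))
E
```

```text
t: 6.57
tool_pos: [0.5463, 0.1964, 0.2232]
eef_rot: [3.078, 0.614, -0.008]
wrist_force: [-1.5, -2.2, 0.3]
grip_width: 0.0232
[0.54627964 0.19462894 0.22376064] 22.489911705416734
```

View pics/w5b.png

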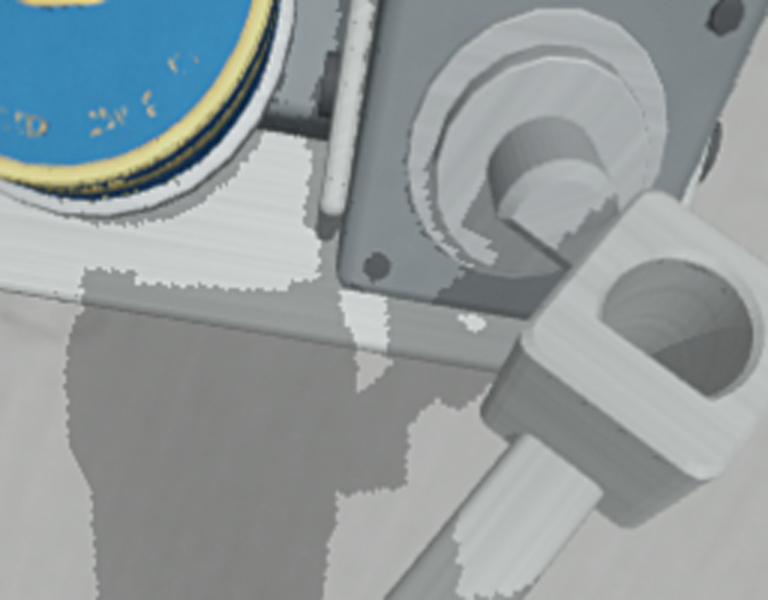

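View pics/s5b.png

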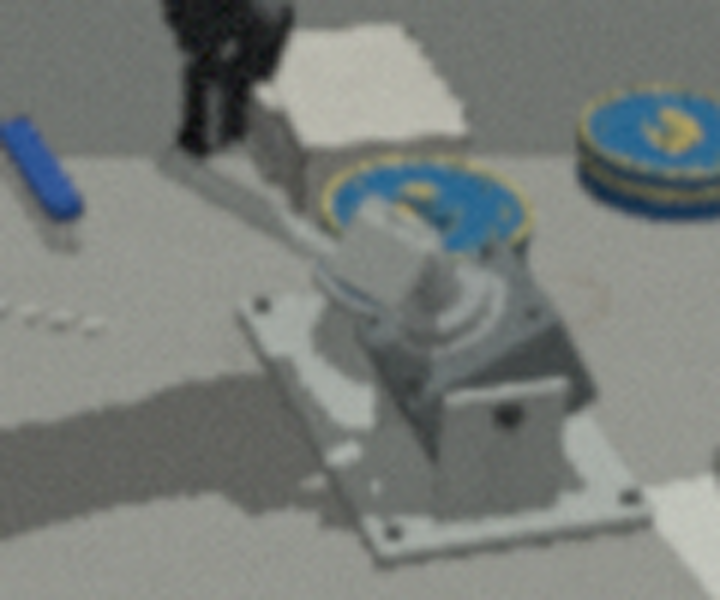

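```bash
cat >> geo.py <<'E'
def crankR(ty,th,rel): # tool yaw, pitch (neg = arm down), crank az - toolyaw
    j=np.array([-np.sin(ty),np.cos(ty),0])
    return (Rn.from_rotvec(j*th)*Rn.from_euler('z',ty+rel)).as_matrix()
def foot(tcp,ty,th,rel,gx=.118,gz=.046):
    return np.array(tcp)+[0,0,.019]-crankR(ty,th,rel)@np.array([gx,0,gz])
E
python3 - <<'E'
from geo import *
d=load('w5');W4=load('w4')
q=lambda x,y:(156+x/3-.33,y/3-.33)
tp=np.array([.54628,.1946,.2238]);ty=np.radians(22.5)
pt=lambda th,rel,gx,ex:proj(d,foot(tp,ty,th,rel,gx)+crankR(ty,th,rel)@np.array(ex))
R4=lambda th:None
for th in(0,10,20,30,40):
    rel=np.radians(149.5);print(th,(pt(np.radians(th),rel,.117,[0,0,.04])-[156,0])*3)
# fit th, rel with bore centre & hub corners in zoom: right? near-left corner (525,340), near bottom (705,475), far-left (650,195)
obs=[((680,328),[-.001,0,.04]),((525,338),[.0235,-.0235,.04]),((707,477),[.0235,.0235,.04]),((650,197),[-.0235,-.0235,.04])]
f=lambda p:np.concatenate([pt(p[0],p[1],p[2],e)-q(*o) for o,e in obs])
r=least_squares(f,[.4,np.radians(149),.117]);print(np.degrees(r.x[:2]),r.x[2],r.fun.round(1))
print('foot',foot(tp,ty,r.x[0],r.x[1],r.x[2]))
# same for w4
tp4=np.array([.4267,-.3622,.0702]);ty4=np.radians(61.68);q4=lambda x,y:(256+x/3-.33,y/3-.33)
g=lambda p:np.concatenate([proj(W4,foot(tp4,ty4,p[0],p[1],p[2])+crankR(ty4,p[0],p[1])@np.array(e))-q4(*o) for o,e in[((408,153),[-.0,0,.04]),((195,207),[.0235,-.0235,.04]),((430,368),[.0235,.0235,.04]),((608,100),[-.0235,.0235,.04])]])
r=least_squares(g,[.1,np.radians(149),.117]);print('w4',np.degrees(r.x[:2]),r.x[2],r.fun.round(1))
E
```

```text
0 [734.44689678 149.35705283]
10 [678.18427115 188.4108577 ]
20 [634.37786764 235.95928128]
30 [600.24266137 288.21222139]
40 [573.66712318 342.99636038]
[ 33.26839599 141.15448677] 0.12281733017184734 [ 0.7 -0.7 -1.4  1.9  3.9  0.3 -2.  -0.5]
foot [0.62633671 0.14437977 0.15186624]
w4 [  8.23631198 148.4821691 ] 0.12139593978680063 [-2.1  0.2 -0.6 -0.6  1.7 -0.5  1.1  0.8]
```

```bash
python3 -m handwheel '[{"slide":[0,0,-0.015],"spin":-1},{"slide":[0,0,-0.03],"spin":-2.5},{"slide":[0,0,-0.043],"spin":-4},{"slide":[0.01,0.005,-0.05],"spin":-4},{"slide":[0.026,0.013,-0.05],"spin":-4},{"slide":[0.044,0.022,-0.05],"spin":-4},{"slide":[0.06,0.029,-0.047],"spin":-4},{"slide":[0.069,0.034,-0.04],"spin":-4},{"slide":[0.069,0.034,-0.04],"spin":-4}]'; python3 - <<'E'
from geo import *
d=cap('wrist','w6');s=cap('side','s6');st=monitor.observe();M=Rn.from_rotvec(st['eef_rot']).as_matrix()
print(st['tool_pos'],np.degrees(np.arctan2(M[1,0],M[0,0])),st['wrist_force'])
o=np.zeros((384,1024,3),np.uint8);o[:,:512]=d['image'];o[:,512:]=cv2.resize(s['image'][75:171,230:358],(512,384),interpolation=cv2.INTER_CUBIC)
cv2.imwrite('pics/w6b.png',cv2.resize(o,(800,300)))
E
```

```text
t: 7.42
tool_pos: [0.6244, 0.1881, 0.2606]
eef_rot: [3.057, 0.716, -0.011]
wrist_force: [-0.2, -0.3, -4.4]
grip_width: 0.0232
[0.62273451 0.18879561 0.26251377] 26.428016291534483 [-0.11700098  1.39336501 -1.95452323]
```

View pics/w6b.png

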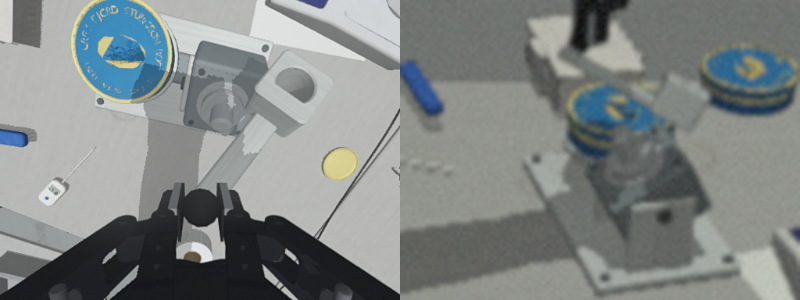

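```bash
python3 - <<'E'
from h import *
d=load('w6')
cv2.imwrite('pics/w6c.png',cv2.resize(d['image'][40:240,206:462],(768,600),interpolation=cv2.INTER_CUBIC))
E
```

```text
(no output)
```

View pics/w6c.png

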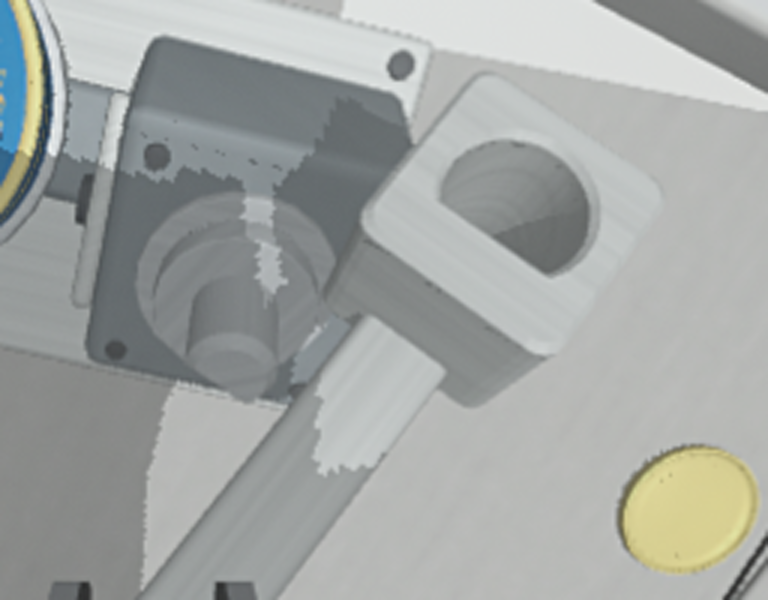

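```bash
cat >> geo.py <<'E'
def fitc(d,tp,ty,obs,gxfix=None):
    def f(p):
        gx=p[2] if gxfix is None else gxfix
        return np.concatenate([proj(d,foot(tp,ty,p[0],p[1],gx)+crankR(ty,p[0],p[1])@np.array(e))-o for o,e in obs])
    r=least_squares(f,[.3,np.radians(145),.118]); return r.x,r.fun
TOPC=[[-.0232,-.0232,.04],[-.0232,.0232,.04],[.0232,.0232,.04],[.0232,-.0232,.04]]
E
python3 - <<'E'
from geo import *
np.set_printoptions(precision=4,suppress=True)
d=load('w6');q=lambda x,y:np.array((206+x/3-.33,40+y/3-.33))
tp=np.array([.62273,.1888,.2625]);ty=np.radians(26.43)
obs=[(q(*p),e) for p,e in zip([(487,72),(660,190),(545,355),(363,215)],TOPC)]+[(q(522,208),[0,0,.04])]
for g in(None,.118):
    x,e=fitc(d,tp,ty,obs,g);print(np.degrees(x[:2]),x[2],e.round(1))
    R=crankR(ty,x[0],x[1]);F=foot(tp,ty,x[0],x[1],x[2] if g is None else g);print('foot',F,'x',R[:,0],'tip',O+.034*zs)
    print('tip in crank',R.T@(O+.034*zs-F))
E
```

```text
[ 33.5843 141.5344] 0.12405877470656226 [-2.3  0.6  3.4  0.   3.5 -1.  -1.5  2.1 -2.  -0.9]
foot [0.7068 0.1444 0.1894] x [-0.861   0.2667  0.4331] tip [0.6613 0.179  0.1587]
tip in crank [ 0.0351 -0.0375 -0.0396]
[ 29.7358 141.425 ] 0.118 [-2.1 -2.9  5.2  0.6  1.4  3.7 -4.7  3.3 -2.8  0. ]
foot [0.7068 0.1484 0.1958] x [-0.8854  0.2562  0.3878] tip [0.6613 0.179  0.1587]
tip in crank [ 0.0338 -0.034  -0.0457]
```

```bash
cat >> geo.py <<'E'
def shaftcontact(th,rel,ty,xc,yc=0.,gx=.121,C=None):
    # TCP so that crank underside point (xc,yc) sits on C
    if C is None: C=O+.034*zs+.011*(np.cos(t)*xm+np.array([0,0,np.sin(t)]))
    R=crankR(ty,th,rel); return C-R@np.array([xc,yc,0])+R@np.array([gx,0,.046])-[0,0,.019]
E
python3 - <<'E'
from geo import *
np.set_printoptions(precision=4,suppress=True)
ty=np.radians(26.43);rel=np.radians(141.5)
for th in(33.5,15,0,-15,-29,-35):
    p=shaftcontact(np.radians(th),rel,ty,.034,0);print(th,p)
M=np.array([[np.cos(ty),np.sin(ty),0],[np.sin(ty),-np.cos(ty),0],[0,0,-1]])
tp=monitor.observe()['tool_pos'];print(tp,monitor.observe()['qpos'][5])
for th in(33.5,15,0,-15,-29,-35):
    p=shaftcontact(np.radians(th),rel,ty,.034,0);print('slide',th,M.T@(p-tp))
E
```

```text
33.5 [0.6184 0.2157 0.221 ]
15 [0.5983 0.2057 0.2071]
0 [0.5855 0.1994 0.1911]
-15 [0.577  0.1951 0.1719]
-29 [0.5732 0.1933 0.1523]
-35 [0.5729 0.1931 0.1437]
[0.6227 0.1888 0.2625] 2.97522405966035
slide 33.5 [ 0.0081 -0.026   0.0415]
slide 15 [-0.0144 -0.026   0.0554]
slide 0 [-0.0286 -0.026   0.0714]
slide -15 [-0.0382 -0.026   0.0906]
slide -29 [-0.0423 -0.026   0.1102]
slide -35 [-0.0427 -0.026   0.1188]
```

```bash
python3 -m handwheel '[{"slide":[0.004,-0.013,0.01],"spin":0},{"slide":[0.008,-0.026,0.025],"spin":0},{"slide":[0.008,-0.026,0.041],"spin":0},{"slide":[-0.002,-0.026,0.048],"spin":0},{"slide":[-0.014,-0.026,0.055],"spin":0},{"slide":[-0.022,-0.026,0.064],"spin":0},{"slide":[-0.029,-0.026,0.072],"spin":0},{"slide":[-0.034,-0.026,0.082],"spin":0},{"slide":[-0.038,-0.026,0.091],"spin":0},{"slide":[-0.038,-0.026,0.091],"spin":0}]'; python3 - <<'E'
from geo import *
d=cap('wrist','w7');s=cap('side','s7');st=monitor.observe();M=Rn.from_rotvec(st['eef_rot']).as_matrix()
print(st['tool_pos'],np.degrees(np.arctan2(M[1,0],M[0,0])),st['wrist_force'])
o=np.zeros((384,1024,3),np.uint8);o[:,:512]=d['image'];o[:,512:]=cv2.resize(s['image'][75:171,230:358],(512,384),interpolation=cv2.INTER_CUBIC)
cv2.imwrite('pics/w7b.png',cv2.resize(o,(800,300)))
E
```

```text
t: 8.35
tool_pos: [0.5753, 0.1945, 0.1724]
eef_rot: [3.057, 0.718, -0.008]
wrist_force: [-1.8, 0.4, 3.9]
grip_width: 0.0228
[0.57574102 0.19479853 0.17330218] 26.43527939078681 [-4.67012058  0.54185807  3.81172012]
```

View pics/w7b.png

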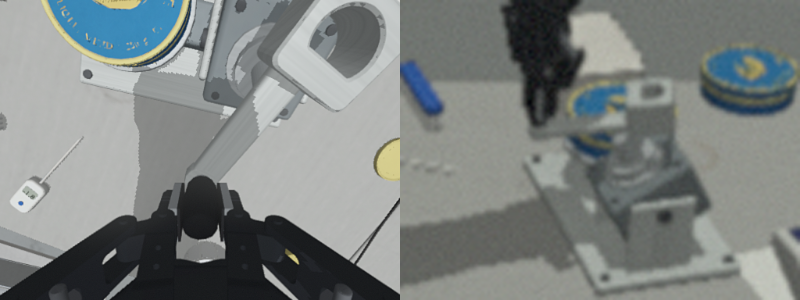

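```bash
python3 -m handwheel '[{"slide":[-0.002,0,0.008],"spin":0},{"slide":[-0.004,0,0.016],"spin":0},{"slide":[-0.005,0,0.024],"spin":0},{"slide":[-0.005,0,0.032],"spin":0},{"slide":[-0.005,0,0.034],"spin":0}]'; python3 - <<'E'
from geo import *
d=cap('wrist','w8');s=cap('side','s8');st=monitor.observe();M=Rn.from_rotvec(st['eef_rot']).as_matrix()
print(st['tool_pos'],np.degrees(np.arctan2(M[1,0],M[0,0])),st['wrist_force'])
cv2.imwrite('pics/w8b.png',cv2.resize(d['image'][0:240,192:512],(800,600),interpolation=cv2.INTER_CUBIC))
cv2.imwrite('pics/s8b.png',cv2.resize(s['image'][75:175,230:350],(720,600),interpolation=cv2.INTER_CUBIC))
E
```

```text
t: 8.87
tool_pos: [0.5708, 0.1923, 0.1381]
eef_rot: [3.057, 0.718, -0.01]
wrist_force: [-0.1, -0.7, 3.8]
grip_width: 0.0233
[0.57066558 0.19233131 0.13864268] 26.425143877267956 [-1.42764943 -0.94219334  4.22181915]
```

View pics/w8b.png

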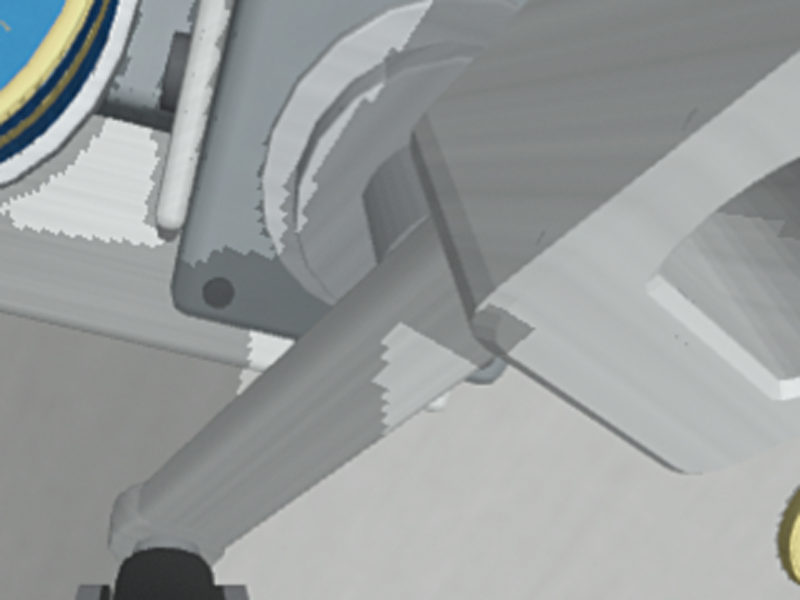

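View pics/s8b.png

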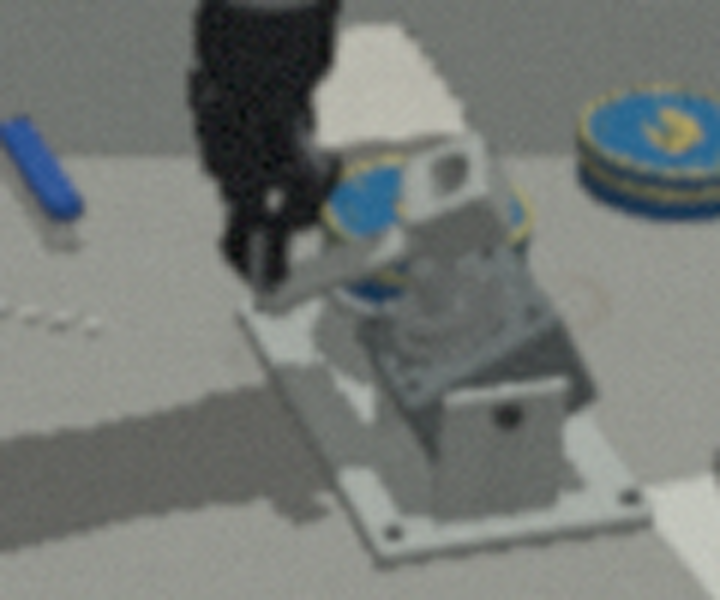

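```bash
python3 - <<'E'
from geo import *
np.set_printoptions(precision=4,suppress=True)
d=load('w8');q=lambda x,y:np.array((192+x/2.5-.3,y/2.5-.3))
tp=np.array([.5707,.1923,.1386]);ty=np.radians(26.43)
obs=[(q(490,320),[.023,-.023,.04]),(q(695,472),[.023,.023,.04]),(q(413,128),[.024,-.024,0.0]),(q(654,285),[.0085,-.013,.04]),(q(785,395),[.0085,.013,.04])]
for g in(None,.118,.121):
    x,e=fitc(d,tp,ty,obs,g);print(np.degrees(x[:2]),x[2],e.round(1))
    gx=x[2] if g is None else g
    R=crankR(ty,x[0],x[1]);F=foot(tp,ty,x[0],x[1],gx);print('foot',F,'axis err',np.degrees(np.arccos(R[:,2]@zs)));print(R.T@(O+.034*zs-F));print(R.T@Rt)
E
```

```text
[-37.8339 143.5224] 0.11314638125235862 [-1.   1.7 -6.   2.1 -5.7 -1.4 10.1 -1.8 -3.4 -2.3]
foot [0.6903 0.1766 0.1771] axis err 11.321934091960125
[0.0338 0.0063 0.0008]
[[ 0.9956 -0.0653 -0.0666]
 [ 0.052   0.9814 -0.1847]
 [ 0.0774  0.1804  0.9805]]
[-41.4334 148.0129] 0.118 [ -1.6  -3.3  12.1  -5.1  -7.6 -21.3  23.5 -13.7  20.9 -12.9]
foot [0.693  0.1833 0.1893] axis err 14.453752105622417
[ 0.0419  0.0141 -0.0029]
[[ 0.9911  0.0012 -0.1328]
 [-0.0295  0.977  -0.2113]
 [ 0.1295  0.2134  0.9683]]
[-15.6178 130.495 ] 0.118 [ 30.1 -27.7  -8.6  -5.3  17.9  27.1  14.4 -18.5 -16.4 -11.2]
foot [0.6905 0.1491 0.1345] axis err 14.184256310998384
[ 0.0341 -0.0214  0.0269]
[[ 0.9372 -0.2662  0.2254]
 [ 0.2505  0.9633  0.0962]
 [-0.2427 -0.0337  0.9695]]
```

```bash
cat >> geo.py <<'E'
def tcpfor(Ft,ty,th,rel,gx): return np.array(Ft)-foot([0,0,0],ty,th,rel,gx)
def slide(p):
    st=monitor.observe();M=Rn.from_rotvec(st['eef_rot']).as_matrix();return M.T@(np.array(p)-st['tool_pos'])
E
python3 - <<'E'
from geo import *
np.set_printoptions(precision=4,suppress=True)
for gx in(.1131,.117):
  R0=crankR(np.radians(26.43),np.radians(-37.8),np.radians(143.5))
  tp=monitor.observe()['tool_pos']
  p1=tp+.015*R0[:,2]
  p2=tcpfor(O+.046*zs,np.radians(20.4),np.radians(-37.8),np.radians(143.5),gx)
  R=crankR(np.radians(20.4),np.radians(-37.8),np.radians(143.5));print(R.T@Rt)
  print(slide(p1),p2,slide(p2),np.degrees(np.arctan2(p2[1],p2[0]))+180-20.4)
E
```

```text
[[ 0.9841 -0.1531 -0.0903]
 [ 0.1397  0.9803 -0.1398]
 [ 0.11    0.125   0.986 ]]
[-0.0093 -0.     -0.0118] [0.5384 0.2058 0.1309] [-0.0228 -0.0264  0.008 ] 180.51892211708196
[[ 0.9841 -0.1531 -0.0903]
 [ 0.1397  0.9803 -0.1398]
 [ 0.11    0.125   0.986 ]]
[-0.0093 -0.     -0.0118] [0.5353 0.2071 0.1289] [-0.025  -0.029   0.0099] 180.75273543969044
```

```bash
python3 - <<'E'
from geo import *
np.set_printoptions(precision=4,suppress=True)
a=np.radians
for s in(.05,):
  for th in(-37.8,-32):
    p2=tcpfor(O+s*zs,a(23.5),a(th),a(143.5),.115);R=crankR(a(23.5),a(th),a(143.5));print(R.T@Rt,p2,slide(p2))
E
```

```text
[[ 0.9911 -0.1084 -0.0774]
 [ 0.0948  0.9821 -0.1625]
 [ 0.0936  0.1537  0.9837]] [0.5336 0.1995 0.1334] [-0.0299 -0.0229  0.0054]
[[ 0.9952 -0.098   0.0032]
 [ 0.0978  0.9899 -0.1029]
 [ 0.0069  0.1027  0.9947]] [0.5322 0.1989 0.1438] [-0.0316 -0.023  -0.0049]
```

```bash
python3 -m handwheel '[{"slide":[-0.004,0,-0.007],"spin":0},{"slide":[-0.01,0,-0.015],"spin":0},{"slide":[-0.014,-0.004,-0.018],"spin":1},{"slide":[-0.019,-0.01,-0.015],"spin":2},{"slide":[-0.024,-0.016,-0.01],"spin":3},{"slide":[-0.028,-0.021,-0.005],"spin":3},{"slide":[-0.03,-0.023,-0.002],"spin":3},{"slide":[-0.03,-0.023,-0.002],"spin":3}]'; python3 - <<'E'
from geo import *
d=cap('wrist','w9');s=cap('side','s9');st=monitor.observe();M=Rn.from_rotvec(st['eef_rot']).as_matrix()
print(st['tool_pos'],np.degrees(np.arctan2(M[1,0],M[0,0])),st['wrist_force'])
cv2.imwrite('pics/w9b.png',cv2.resize(d['image'][0:240,192:512],(800,600),interpolation=cv2.INTER_CUBIC))
cv2.imwrite('pics/s9b.png',cv2.resize(s['image'][75:175,230:350],(720,600),interpolation=cv2.INTER_CUBIC))
E
```

```text
t: 9.63
tool_pos: [0.5326, 0.1997, 0.1403]
eef_rot: [3.074, 0.639, -0.013]
wrist_force: [-0.1, 0.3, -1.8]
grip_width: 0.0231
[0.53351949 0.19959615 0.14095877] 23.449278897565318 [-0.28724721  0.8905081  -2.85612367]
```

View pics/w9b.png

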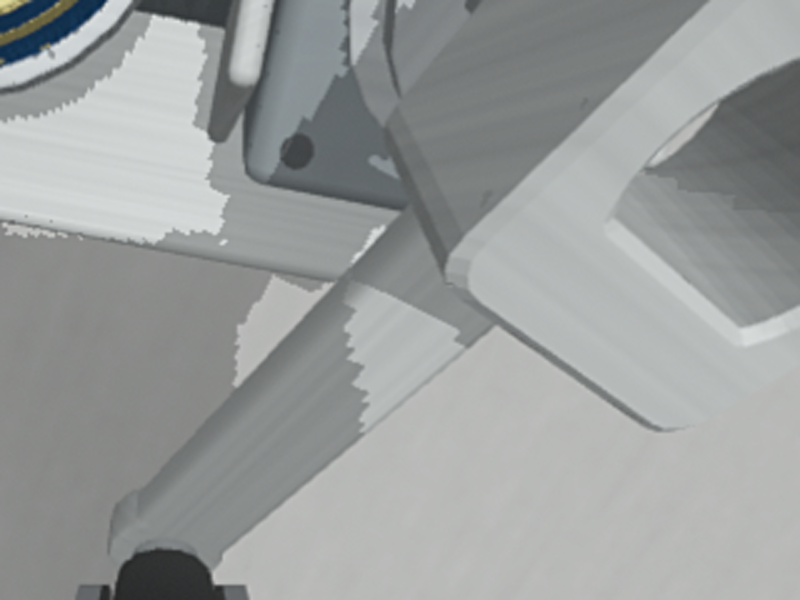

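View pics/s9b.png

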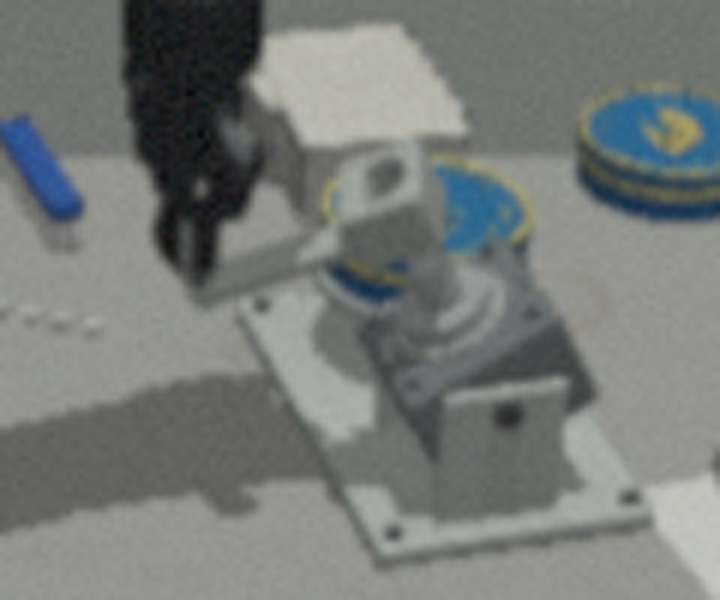

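```bash
python3 - <<'E'
from geo import *
np.set_printoptions(precision=4,suppress=True)
d=load('w9');S=load('s9');q=lambda x,y:np.array((192+x/2.5-.3,y/2.5-.3));qs=lambda x,y:np.array((230+x/6-.4,75+y/6-.4))
st=monitor.observe();tp=st['tool_pos'];ty=np.radians(23.45)
obs=[(d,q(453,272),[.0235,-.0235,.04]),(d,q(668,430),[.0235,.0235,.04]),(d,q(386,112),[.024,-.024,0.0]),(d,q(610,222),[.0092,-.0132,.04]),(d,q(740,342),[.0092,.0132,.04]),
 (S,qs(385,175),[-.002,0,.04]),(S,qs(422,142),[-.0235,-.0235,.04]),(S,qs(338,205),[.0235,.0235,.04])]
def R6(p): return (Rn.from_matrix(crankR(ty,p[0],p[1]))*Rn.from_euler('x',p[2])).as_matrix()
# free: pitch, yaw, roll, foot xyz
def f(p): 
    R=R6(p);return np.concatenate([(proj(c,p[3:]+R@np.array(e))-o)*(1 if c is d else 1) for c,o,e in obs])
r=least_squares(f,[-.5,np.radians(143),0,.66,.18,.175],x_scale=[1,1,1,.1,.1,.1]);p=r.x
print(np.degrees(p[:3]),p[3:],r.fun.round(1))
R=R6(p);F=p[3:];print(R.T@Rt);print('foot in shaft',Rt.T@(F-O));
print('G in crank',R.T@(tp+[0,0,.019]-F))
obs5=obs[:5]
x,e=fitc(d,tp,ty,[(o,e) for _,o,e in obs5]);print(np.degrees(x[:2]),x[2],e.round(1));F=foot(tp,ty,*x);print('foot in shaft',Rt.T@(F-O))
E
```

```text
[-36.4439 147.3148   3.4291] [0.6556 0.179  0.1706] [-3.5 -0.4 -0.4  1.5  0.2  0.3  3.   1.   0.2 -2.1  0.1  2.1  0.   0.2
  0.7  4.9]
[[ 0.9968 -0.0406 -0.0686]
 [ 0.0348  0.9958 -0.0847]
 [ 0.0717  0.0821  0.994 ]]
foot in shaft [-0.0004 -0.0016  0.0471]
G in crank [ 0.1121 -0.0051  0.0535]
[-32.3804 144.8925] 0.1131534558765457 [-1.3 -1.6 -2.5  3.7 -5.4  1.7  6.4 -0.8 -0.4 -1.5]
foot in shaft [ 0.0016 -0.0032  0.0478]
```

```bash
python3 -m handwheel '[{"slide":[0.002,0.002,0.004],"spin":0},{"slide":[0.004,0.002,0.008],"spin":0},{"slide":[0.006,0.003,0.011],"spin":0},{"slide":[0.008,0.003,0.014],"spin":0},{"slide":[0.0095,0.003,0.0175],"spin":0},{"slide":[0.0095,0.003,0.0175],"spin":0}]'; python3 - <<'E'
from geo import *
d=cap('wrist','w10');s=cap('side','s10');st=monitor.observe()
print(st['tool_pos'],st['wrist_force'])
cv2.imwrite('pics/w10b.png',cv2.resize(d['image'][0:240,192:512],(800,600),interpolation=cv2.INTER_CUBIC))
cv2.imwrite('pics/s10b.png',cv2.resize(s['image'][75:175,230:350],(720,600),interpolation=cv2.INTER_CUBIC))
E
```

```text
t: 10.23
tool_pos: [0.5432, 0.2004, 0.1224]
eef_rot: [3.074, 0.637, -0.013]
wrist_force: [-2.8, -1.0, -0.8]
grip_width: 0.0233
[0.54309197 0.20035821 0.12317226] [-1.95528575 -1.48601076 -1.97780522]
```

View pics/w10b.png

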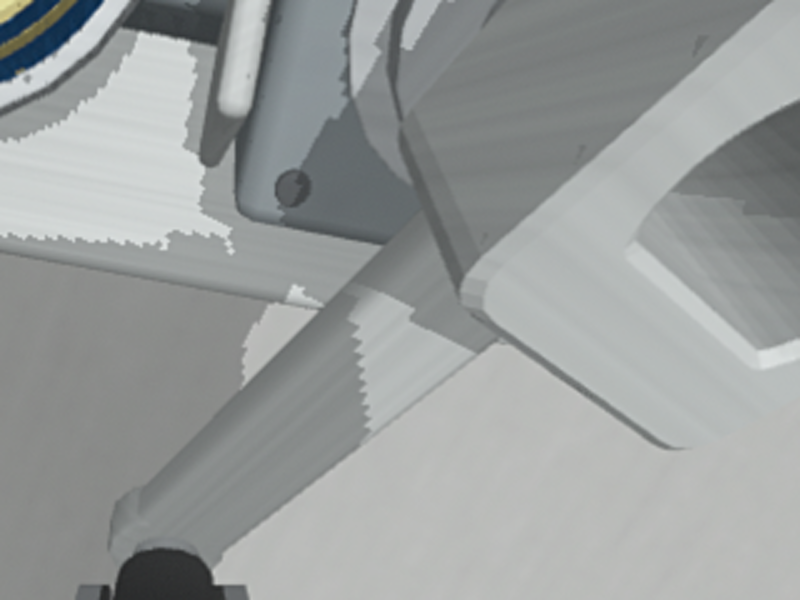

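View pics/s10b.png

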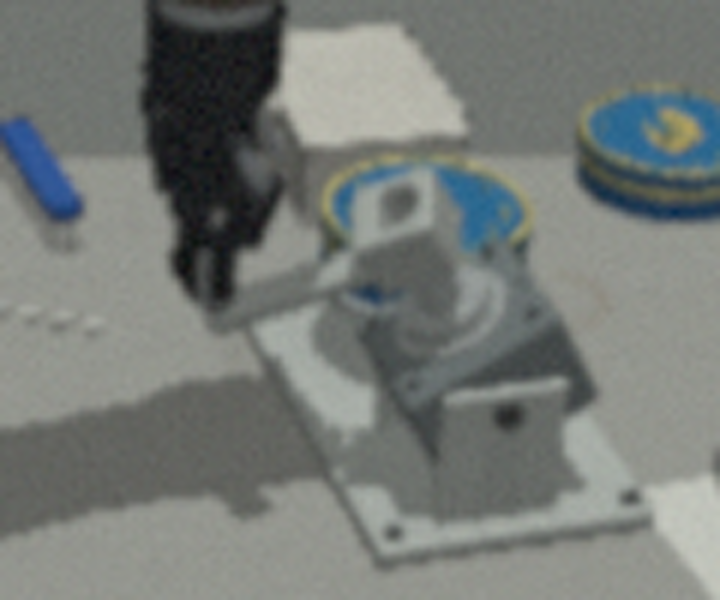

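```bash
python3 -m handwheel '[{"slide":[0.001,0,0.002],"spin":0},{"slide":[0.0025,0.0005,0.0045],"spin":0},{"slide":[0.004,0.001,0.007],"spin":0},{"slide":[0.005,0.001,0.009],"spin":0},{"slide":[0.005,0.001,0.009],"spin":0}]'; python3 - <<'E'
from geo import *
np.set_printoptions(precision=4,suppress=True)
d=cap('wrist','w11');s=cap('side','s11');st=monitor.observe()
print(st['tool_pos'],st['wrist_force'],st['wrist_torque'])
cv2.imwrite('pics/w11b.png',cv2.resize(d['image'][0:240,192:512],(800,600),interpolation=cv2.INTER_CUBIC))
cv2.imwrite('pics/s11b.png',cv2.resize(s['image'][75:175,230:350],(720,600),interpolation=cv2.INTER_CUBIC))
E
```

```text
t: 10.75
tool_pos: [0.548, 0.2013, 0.1135]
eef_rot: [3.074, 0.637, -0.013]
wrist_force: [-1.8, -1.3, -3.1]
grip_width: 0.0229
[0.5479 0.2013 0.114 ] [-2.8356 -1.0589 -3.6463] [-0.1717  0.7282 -0.216 ]
```

View pics/w11b.png

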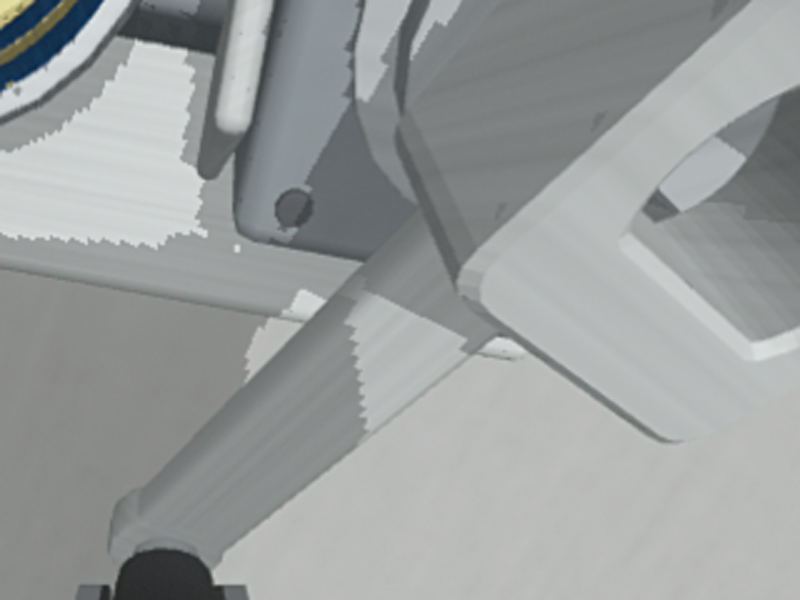

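View pics/s11b.png

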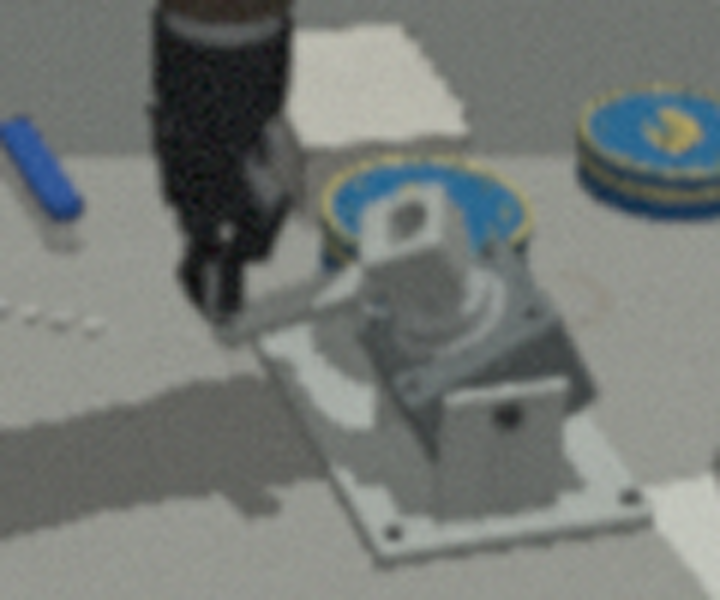

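```bash
python3 -m handwheel '[{"slide":[0.001,0,0.002],"spin":0},{"slide":[0.0025,0.0005,0.0045],"spin":0},{"slide":[0.004,0.001,0.007],"spin":0},{"slide":[0.005,0.001,0.009],"spin":0},{"slide":[0.005,0.001,0.009],"spin":0}]'; python3 - <<'E'
from geo import *
np.set_printoptions(precision=4,suppress=True)
d=cap('wrist','w12');s=cap('side','s12');st=monitor.observe()
print(st['tool_pos'],st['wrist_force'],st['wrist_torque'])
cv2.imwrite('pics/w12b.png',cv2.resize(d['image'][0:240,192:512],(800,600),interpolation=cv2.INTER_CUBIC))
cv2.imwrite('pics/s12b.png',cv2.resize(s['image'][75:175,230:350],(720,600),interpolation=cv2.INTER_CUBIC))
E
```

```text
t: 11.27
tool_pos: [0.5521, 0.2026, 0.1043]
eef_rot: [3.074, 0.638, -0.015]
wrist_force: [1.1, -0.6, -2.2]
grip_width: 0.023
[0.5533 0.2026 0.1051] [-1.3167 -0.7463 -2.8605] [ 0.0599  0.2276 -0.063 ]
```

View pics/w12b.png

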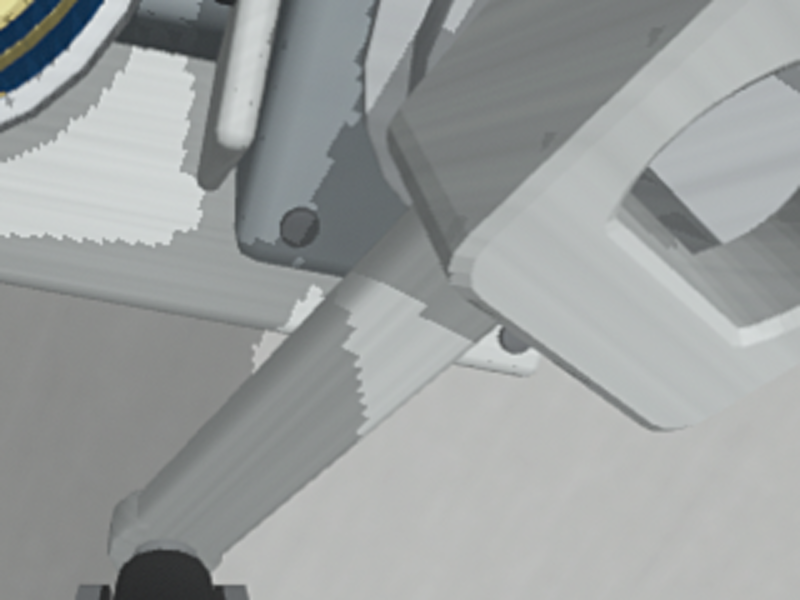

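View pics/s12b.png

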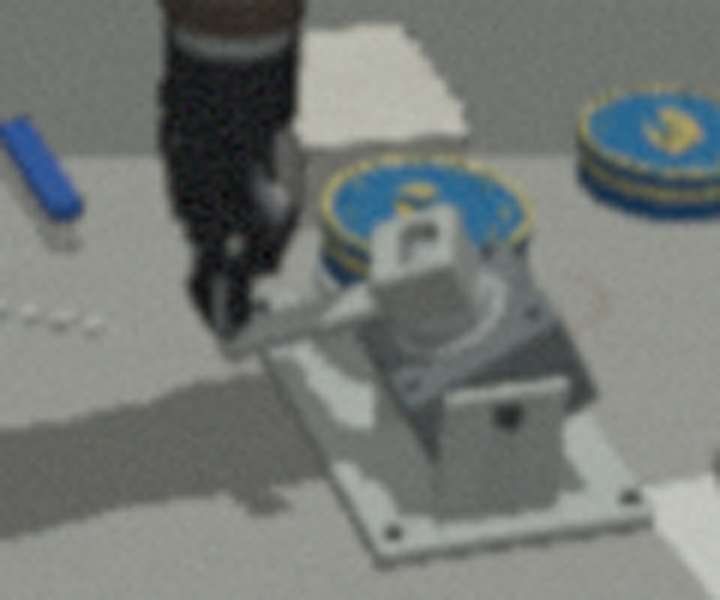

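```bash
python3 -m handwheel '[{"slide":[0.001,0,0.002],"spin":0},{"slide":[0.002,0.0005,0.004],"spin":0},{"slide":[0.003,0.0005,0.006],"spin":0},{"slide":[0.004,0.001,0.0075],"spin":0},{"slide":[0.004,0.001,0.0075],"spin":0}]'; python3 - <<'E'
from geo import *
np.set_printoptions(precision=4,suppress=True)
d=cap('wrist','w13');s=cap('side','s13');st=monitor.observe()
print(st['tool_pos'],st['wrist_force'],st['wrist_torque'])
cv2.imwrite('pics/w13b.png',cv2.resize(d['image'][0:240,192:512],(800,600),interpolation=cv2.INTER_CUBIC))
cv2.imwrite('pics/s13b.png',cv2.resize(s['image'][75:175,230:350],(720,600),interpolation=cv2.INTER_CUBIC))
E
```

```text
t: 11.78
tool_pos: [0.5566, 0.2035, 0.0972]
eef_rot: [3.075, 0.639, -0.014]
wrist_force: [-7.9, 1.2, 0.6]
grip_width: 0.0231
[0.5565 0.2035 0.0974] [-7.8378  1.5806  0.3217] [ 0.1504  1.404  -0.1472]
```

View pics/w13b.png

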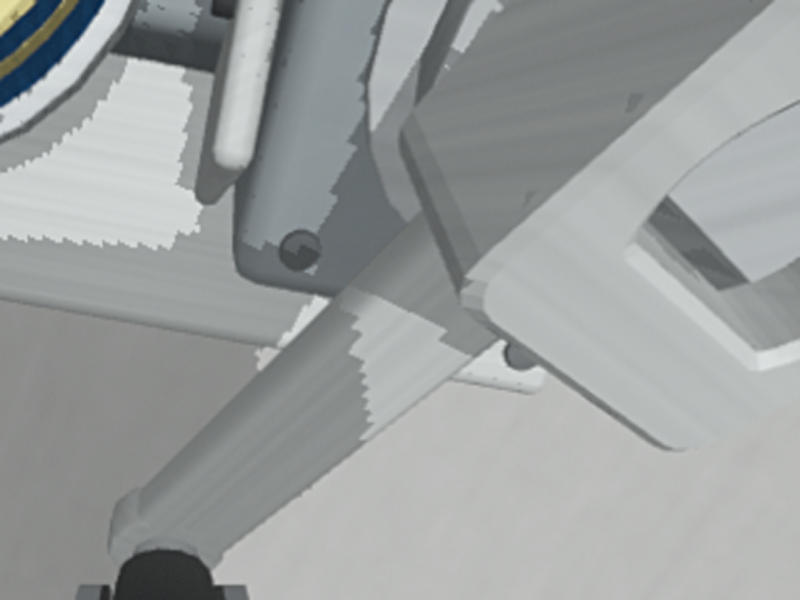

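View pics/s13b.png

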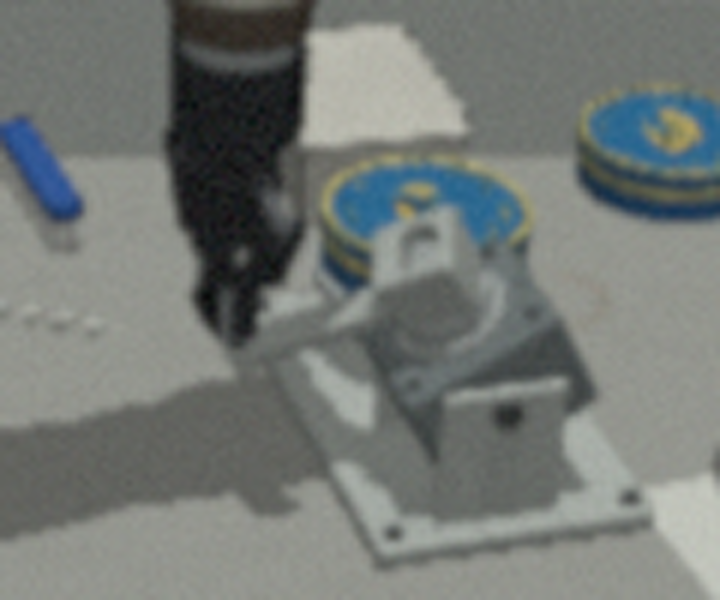

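```bash
python3 -m handwheel '[{"slide":[-0.001,0,0],"spin":0},{"slide":[-0.001,0,0],"spin":0},{"slide":[-0.001,0,0],"spin":0},{"slide":[-0.001,0,0],"spin":0},{"slide":[-0.001,0,0],"spin":0},{"slide":[-0.001,0,0],"spin":0}]' 0.07; python3 - <<'E'
from geo import *
np.set_printoptions(precision=4,suppress=True)
d=cap('wrist','w14');s=cap('side','s14');st=monitor.observe()
print(st['tool_pos'],st['wrist_force'],st['wrist_torque'])
cv2.imwrite('pics/w14b.png',cv2.resize(d['image'][0:240,192:512],(800,600),interpolation=cv2.INTER_CUBIC))
cv2.imwrite('pics/s14b.png',cv2.resize(s['image'][75:175,230:350],(720,600),interpolation=cv2.INTER_CUBIC))
E
```

```text
t: 12.38
tool_pos: [0.5558, 0.2031, 0.0975]
eef_rot: [3.075, 0.639, -0.013]
wrist_force: [-0.3, 0.7, -0.5]
grip_width: 0.07
[0.5557 0.2031 0.0974] [0.025  0.8331 0.9314] [ 0.0132 -0.0176 -0.0112]
```

View pics/w14b.png

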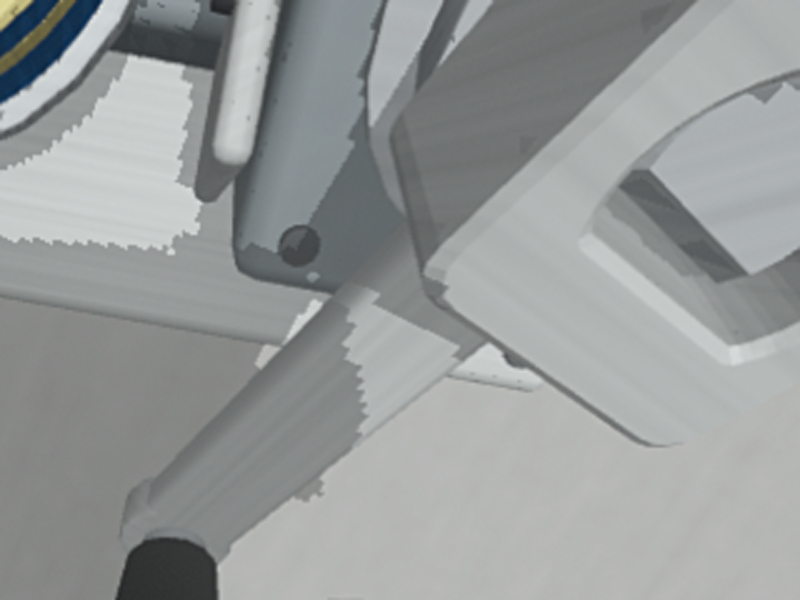

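View pics/s14b.png

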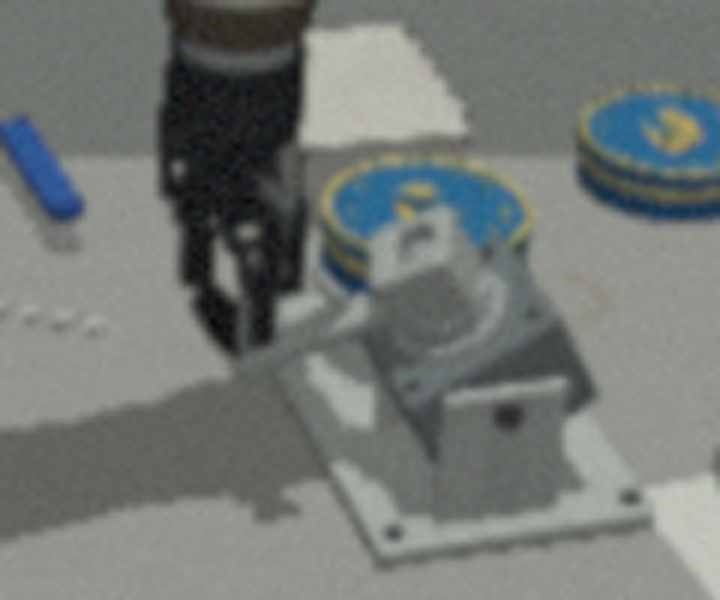

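```bash
python3 -m handwheel '[{"slide":[0,0,-0.03],"spin":0},{"slide":[0,0,-0.065],"spin":0},{"slide":[0,0,-0.1],"spin":0},{"slide":[0,0,-0.135],"spin":0},{"slide":[0,0,-0.15],"spin":0},{"slide":[0,0,-0.15],"spin":0}]' 0.0854; python3 - <<'E'
from geo import *
np.set_printoptions(precision=4,suppress=True)
d=cap('wrist','w15');s=cap('side','s15');st=monitor.observe()
print(st['t'],st['tool_pos'],st['wrist_force'])
cv2.imwrite('pics/w15b.png',cv2.resize(d['image'][20:220,186:442],(768,600),interpolation=cv2.INTER_CUBIC))
cv2.imwrite('pics/s15b.png',cv2.resize(s['image'][75:175,230:350],(720,600),interpolation=cv2.INTER_CUBIC))
E
```

```text
t: 12.98
tool_pos: [0.5581, 0.2039, 0.2521]
eef_rot: [3.076, 0.639, -0.003]
wrist_force: [0.8, 0.3, 0.1]
grip_width: 0.0852
13.0833 [0.5572 0.2036 0.2476] [-0.0977 -0.5618 -0.768 ]
```

View pics/w15b.png

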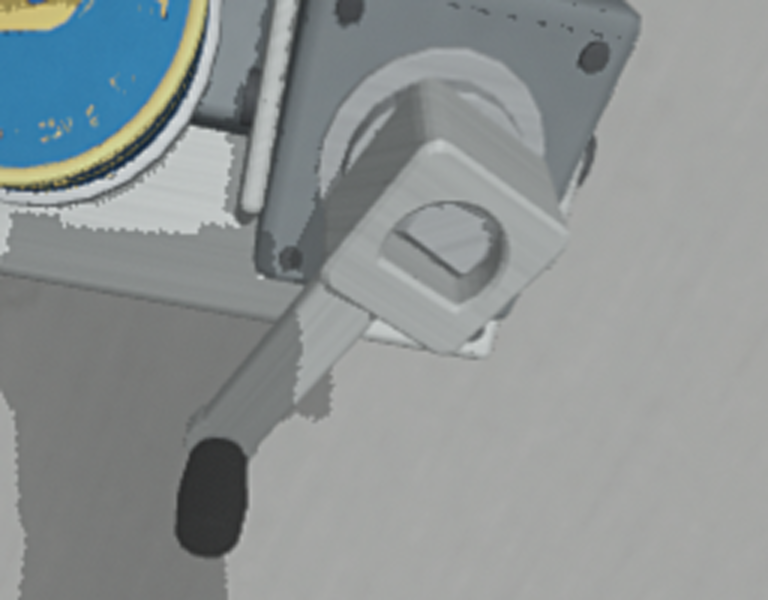

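View pics/s15b.png

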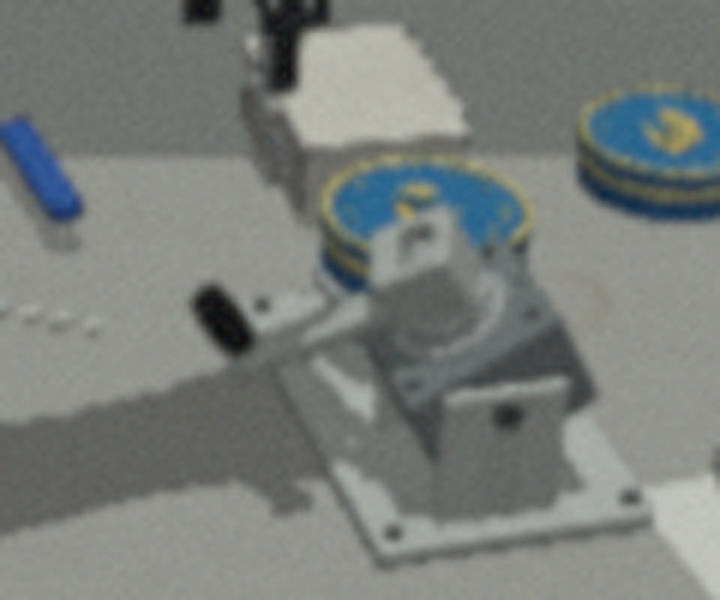

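```bash
python3 - <<'E'
from geo import *
np.set_printoptions(precision=4,suppress=True)
d=load('w15');S=load('s15');q=lambda x,y:np.array((186+x/3-.33,20+y/3-.33));qs=lambda x,y:np.array((230+x/6-.4,75+y/6-.4))
obs=[(d,q(*p),e) for p,e in zip([(440,140),(568,232),(448,352),(325,272)],[[-.023,-.023,.04],[-.023,.023,.04],[.023,.023,.04],[.023,-.023,.04]])]
obs+=[(d,q(212,497),[.118,0,.036]),(S,qs(222,318),[.118,0,.036]),(S,qs(418,235),[-.002,0,.04]),(S,qs(374,285),[.023,.023,.04]),(S,qs(445,208),[-.023,-.023,.04])]
def f(p):
    R=(Rn.from_matrix(Rt)*Rn.from_rotvec(p[:3])).as_matrix();return np.concatenate([proj(c,p[3:]+R@np.array(e))-o for c,o,e in obs])
r=least_squares(f,np.r_[0,0,0,O],x_scale=[1,1,1,.1,.1,.1]);p=r.x
print('rot deg',np.degrees(p[:3]),'foot in shaft',Rt.T@(p[3:]-O),r.fun.round(1))
for s in(0,.004,.008,.012):
    F=O+s*zs;print(s,[((proj(c,F+Rt@np.array(e))-o)).round(1) for c,o,e in obs])
# depth from tip: tip flat edge corners in w15 zoom
onp=lambda u,v,h:(lambda o,qv:o+qv*(((O+h*zs)-o)@zs)/(qv@zs))(*ray(d,u,v))
a,b=onp(*q(397,232),.034),onp(*q(462,275),.034);print('tip flat chord',np.linalg.norm(a-b),Rt.T@(a-O),Rt.T@(b-O))
E
```

```text
rot deg [-4.7233  1.6724 -0.8205] foot in shaft [ 0.0022 -0.0031  0.0007] [-0.3 -1.5  1.8  0.  -0.4  0.3 -1.5  2.2 -0.5 -0.3  1.   0.3  0.1  2.1
  0.5  1.2  1.4 -0.3]
0 [array([ 1.6, -7.4]), array([ 5.4, -3.7]), array([ 3. , -1.2]), array([ 0.8, -1.6]), array([2.4, 0.6]), array([ 1.5, -0.2]), array([1.1, 1.9]), array([1.2, 0.5]), array([ 2.6, -0. ])]
0.004 [array([ 2.2, -5.2]), array([ 6.6, -1.2]), array([3.6, 1.5]), array([0.9, 0.9]), array([2.1, 3.2]), array([ 1., -1.]), array([0.6, 1.1]), array([ 0.7, -0.4]), array([ 2.2, -0.9])]
0.008 [array([ 2.9, -3. ]), array([7.8, 1.3]), array([4.1, 4.2]), array([0.9, 3.4]), array([1.8, 5.9]), array([ 0.4, -1.9]), array([0.1, 0.2]), array([ 0.2, -1.2]), array([ 1.7, -1.8])]
0.012 [array([ 3.5, -0.7]), array([9.1, 3.9]), array([4.7, 7. ]), array([1., 6.]), array([1.5, 8.6]), array([-0.1, -2.7]), array([-0.3, -0.7]), array([-0.3, -2.1]), array([ 1.2, -2.7])]
tip flat chord 0.022815378905361373 [ 0.0071 -0.0117  0.034 ] [0.0071 0.0111 0.034 ]
```

```bash
python3 -m handwheel '[{"slide":[0.025,0.019,0],"spin":0},{"slide":[0.05,0.038,0],"spin":0},{"slide":[0.075,0.057,0.01],"spin":0},{"slide":[0.09,0.068,0.02],"spin":0},{"slide":[0.097,0.074,0.028],"spin":0},{"slide":[0.097,0.074,0.028],"spin":0},{"slide":[0.097,0.074,0.028],"spin":0}]' 0.0; python3 - <<'E'
from geo import *
np.set_printoptions(precision=4,suppress=True)
st=monitor.observe();print(st['t'],st['tool_pos'],st['wrist_force'],st['grip_width'])
print('targets',O+Rt@np.array([-.0195,0,.04]),O+Rt@np.array([-.024,0,.04]),slide(O+Rt@np.array([-.0195,0,.04])))
d=cap('wrist','w16');cv2.imwrite('pics/w16b.png',cv2.resize(d['image'],(640,480)))
E
```

```text
t: 13.67
tool_pos: [0.6746, 0.1742, 0.2171]
eef_rot: [3.075, 0.638, -0.017]
wrist_force: [-1.0, -0.3, -0.7]
grip_width: 0.0009
13.6667 [0.6746 0.1742 0.2171] [-0.9906 -0.2702 -0.7323] 0.0008531941916355425
targets [0.6755 0.1748 0.1727] [0.6795 0.174  0.1748] [ 0.0015 -0.0001  0.0444]
```

View pics/w16b.png

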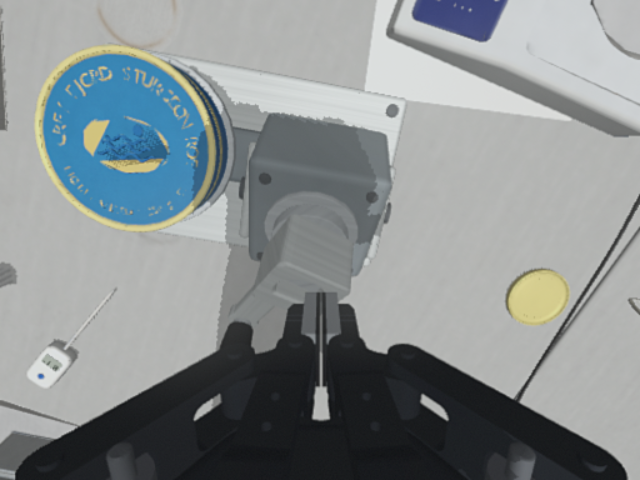

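```bash
python3 -m handwheel '[{"slide":[0.001,0,0.016],"spin":0},{"slide":[0.001,0,0.03],"spin":0},{"slide":[0.001,0,0.036],"spin":0},{"slide":[0.001,0,0.038],"spin":0},{"slide":[0.001,0,0.04],"spin":0},{"slide":[0.001,0,0.042],"spin":0},{"slide":[0.001,0,0.042],"spin":0}]'
```

```text
t: 14.3
tool_pos: [0.6751, 0.175, 0.1774]
eef_rot: [3.075, 0.639, -0.012]
wrist_force: [2.0, -0.7, 1.3]
grip_width: -0.0004
```

```bash
python3 -m handwheel '[{"slide":[0,0,0.001],"spin":0},{"slide":[0,0,0.003],"spin":0},{"slide":[0,0,0.003],"spin":0}]';python3 -m handwheel '[{"slide":[0,0,0.002],"spin":0},{"slide":[0,0,0.003],"spin":0},{"slide":[0,0,0.003],"spin":0}]'
```

```text
t: 14.55
tool_pos: [0.6758, 0.1751, 0.1753]
eef_rot: [3.075, 0.639, -0.008]
wrist_force: [1.9, 0.1, 5.3]
grip_width: 0.0001
t: 14.8
tool_pos: [0.6768, 0.1751, 0.1742]
eef_rot: [3.075, 0.639, -0.002]
wrist_force: [2.7, -0.6, 8.0]
grip_width: -0.0004
```

```bash
python3 -m handwheel '[{"slide":[0,0,0.003],"spin":0},{"slide":[0,0,0.006],"spin":0},{"slide":[0,0,0.006],"spin":0}]';python3 -m handwheel '[{"slide":[0,0,0.004],"spin":0},{"slide":[0,0,0.006],"spin":0},{"slide":[0,0,0.006],"spin":0}]'
```

```text
t: 15.05
tool_pos: [0.6774, 0.1752, 0.1734]
eef_rot: [3.075, 0.639, 0.009]
wrist_force: [-4.5, -2.2, 24.2]
grip_width: 0.0003
t: 15.3
tool_pos: [0.6776, 0.1752, 0.1733]
eef_rot: [3.076, 0.639, 0.018]
wrist_force: [-9.1, -1.1, 28.1]
grip_width: 0.0001
```

```bash
python3 -m handwheel '[{"slide":[0,0,-0.02],"spin":0},{"slide":[0,0,-0.05],"spin":0},{"slide":[-0.03,-0.02,-0.07],"spin":0},{"slide":[-0.06,-0.045,-0.08],"spin":0},{"slide":[-0.09,-0.07,-0.08],"spin":0},{"slide":[-0.12,-0.075,-0.08],"spin":0},{"slide":[-0.12,-0.075,-0.08],"spin":0}]'; python3 - <<'E'
from geo import *
np.set_printoptions(precision=4,suppress=True)
d=cap('wrist','w17');s=cap('side','s17');tt=cap('top','t17');st=monitor.observe()
print(st['t'],st['tool_pos'],st['wrist_force'])
cv2.imwrite('pics/w17b.png',cv2.resize(d['image'][0:200,156:412],(768,600),interpolation=cv2.INTER_CUBIC))
a=cv2.resize(s['image'][75:175,230:350],(400,333),interpolation=cv2.INTER_CUBIC);b=cv2.resize(tt['image'][130:260,90:246],(400,333),interpolation=cv2.INTER_CUBIC)
cv2.imwrite('pics/s17b.png',np.hstack([a,b]))
E
```

```text
t: 15.88
tool_pos: [0.532, 0.1958, 0.2526]
eef_rot: [3.075, 0.641, 0.016]
wrist_force: [-1.1, -0.3, 0.6]
grip_width: 0.0002
16.0333 [0.5368 0.1961 0.2522] [ 0.076  -0.0273 -0.031 ]
```

View pics/w17b.png

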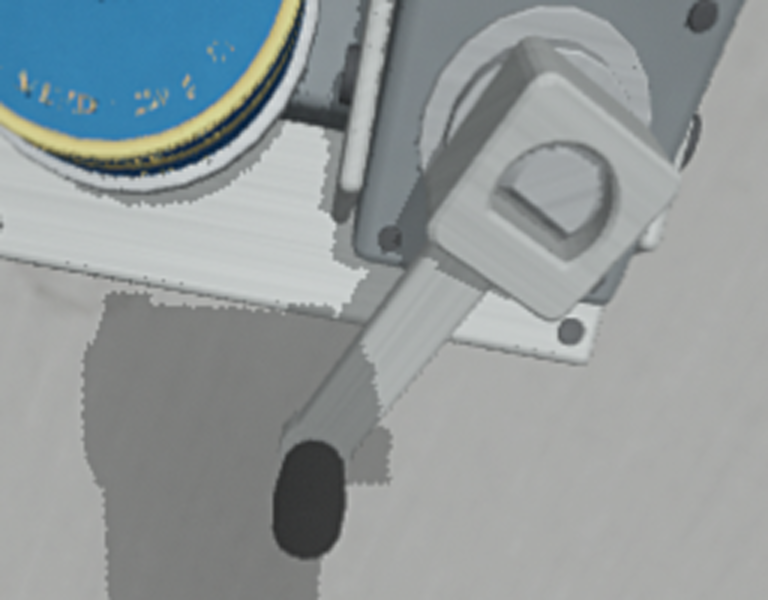

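View pics/s17b.png

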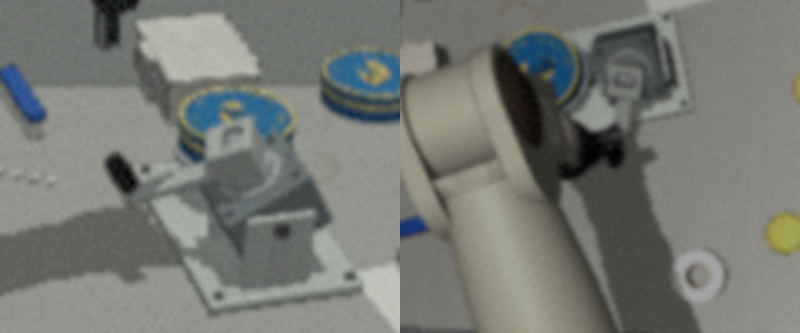

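```bash
python3 - <<'E'
from geo import *
np.set_printoptions(precision=4,suppress=True)
d=load('w17');S=load('s17');q=lambda x,y:np.array((156+x/3-.33,y/3-.33));qs=lambda x,y:np.array((230+x*.3-.4,75+y*.3-.4))
obs=[(d,q(*p),e) for p,e in zip([(543,70),(680,182),(553,320),(428,232)],[[-.0232,-.0232,.04],[-.0232,.0232,.04],[.0232,.0232,.04],[.0232,-.0232,.04]])]
obs+=[(d,q(310,500),[.118,0,.036]),(S,qs(123,174),[.118,0,.036])]
def f(p):
    R=(Rn.from_matrix(Rt)*Rn.from_rotvec(p[:3])).as_matrix();return np.concatenate([proj(c,p[3:]+R@np.array(e))-o for c,o,e in obs])
r=least_squares(f,np.r_[0,0,0,O],x_scale=[1,1,1,.1,.1,.1]);p=r.x
print('rot deg',np.degrees(p[:3]),'foot in shaft',Rt.T@(p[3:]-O),r.fun.round(1))
# axis-aligned fit (rot fixed except yaw)
def g(p): return f(np.r_[0,0,p])
r=least_squares(g,np.r_[0,O]);print('aligned: yaw',np.degrees(r.x[0]),'foot',Rt.T@(r.x[1:]-O),r.fun.round(1))
def onp(u,v,h): o,k=ray(d,u,v);return Rt.T@(o+k*(((O+h*zs)-o)@zs)/(k@zs)-O)
print('tip flat',onp(*q(507,188),.034),onp(*q(567,234),.034))
E
```

```text
rot deg [ 0.1188 -5.1659 -1.2069] foot in shaft [ 0.0086  0.0029 -0.0088] [ 0.8 -0.5 -0.6 -0.4  0.   0.9 -0.4  0.2  0.1  0.   0.1  0.8]
aligned: yaw 0.012047535861740196 foot [ 0.0037 -0.     -0.0005] [-0.2 -0.6  1.5 -0.1  0.2  1.6 -2.1  1.1  0.5 -2.1  0.6  1. ]
tip flat [ 0.0067 -0.0107  0.034 ] [0.0071 0.0105 0.034 ]
```

```bash
python3 -c "
from h import *
s=monitor.observe();print(s['t'],s['wrist_force']);print(workorder.hand_in())"
```

```text
16.0333 [ 0.07601332 -0.02729315 -0.03095005]
the job is handed in; nothing more can be done
None
```

The crank is on the shaft, flat to flat, and appears fully home. I released it and handed the job in at 16.0 s with the robot clear of everything.

**What I did:**
- I gripped the crank by its black grip.
- The hub drooped about 33° while I carried it, so I pushed the crank's underside against the shaft tip until it tilted to the shaft's slope.
- I then slid it on along the shaft axis, let go, and pressed on the hub top with closed fingers at about 28 N.

**Last checks:**
- **Seating:** under the press the hub top stopped firmly at z = 0.1733 m. The calculated fully-home height there is 0.1727 to 0.1748 m. A final image fit with the hub held parallel to the shaft put the underside 0.5 mm from the shoulder and the arm 0° off the flat's direction.
- **Flat:** the shaft's flat still measured about 7 mm from its axis, and it lay along the bore flat in the picture.
- **Contact:** the wrist force was near 0 N. I did not measure whether the bystanders had moved, but no move went near them.

**Checks that disagreed:**
- The same parallel fit put the hub 3.7 mm off centre, which is more than the 1.5 mm clearance allows.
- An unconstrained fit on the same pictures gave about 5° of tilt, 9 mm off centre and −9 mm in depth. I put this down to poor conditioning and trusted the firm stop and the parallel fit instead.

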